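# Refill the tester's cells, align the quarter-turn fastener and hold the cover down

### The job

Two of the four upright cell wells in the torque tester's open battery compartment are empty: put the two spare cells that stand on the bench into them, fully down and raised contact up as they stand. Then turn the quarter-turn fastener of the loose cover until its crossbar lines up with the slot of its receptacle, fit the cover over the compartment, press it fully home against its springy seal, and finish still holding it pressed down there, fastener not locked, because I want to check the seal all round before it is locked. Leave the cup of screws, the roll of tape and the hex key where they are.

Things in the scene. Friction and masses are not known exactly. Their poses are not given: they have to be found in the camera images.
- tester: Fixed torque tester, battery compartment up: ribbed aluminium case on a black base, 98 x 232 mm (x, y); its flat top, the land, is 50 mm above the bench. Origin on the bench under its middle, y along its length. A grey cell block 50 x 190 mm stands 14 mm above the land (top z 64 mm), with four round wells in a row along y and the fastener's steel receptacle in the middle
- seal (a joint): Squeeze of the black rubber seal ring (70 x 208 mm outside, 5 mm wide) on the land round the cell block, m: 0 free and 4 mm proud of the land, 0.004 level with it (cover fully home). It springs back with 3 N at first and 11 N when level, against the cover's weight and the push together
- well_0 (a point): Centre of the floor of the first cell well, 32 mm above the bench, at y = -74 mm of the tester. Wells are 30.5 mm in diameter, 32 mm deep; a seated cell stands 18 mm proud of the block (top 82 mm above the bench). Any two of the wells may be the empty ones
- well_1 (a point): Same, second well, at y = -38 mm of the tester
- well_2 (a point): Same, third well, at y = +38 mm of the tester
- well_3 (a point): Same, fourth well, at y = +74 mm of the tester
- slot (a point): Centre of the top face of the fastener's receptacle, 78 mm above the bench: a steel cage 36 x 36 mm, 14 mm high, on the cell block; its 4 mm top plate has a slot 12 mm wide (x) and 28 mm long (y), hollow below. Axes as the tester's
- cell_0: A cell already in a well. 26 mm diameter, 50 mm tall including the 2 mm high raised contact on its top; black sleeve, steel ends; 0.07 kg. Origin at the centre of its underside, z up along the cell
- cell_1: The other cell already in a well; same as cell_0
- spare_0: Spare cell standing upright on the bench. 26 mm diameter, 50 mm tall including the 2 mm high raised contact on its top; black sleeve, steel ends; 0.07 kg. Origin at the centre of its underside, z up along the cell
- spare_1: The other spare cell, also upright on the bench; same as spare_0
- cover: Loose aluminium cover (0.4 kg), open side down on the bench: pan 61 x 201 mm (x, y), 39 mm high, flange 86 x 226 mm. Origin at the centre of its rim plane, z up, y along it. Fits over the cell block either way round with 3 mm play; rim plane 50 mm above the bench when fully home, 54 mm on the free seal, about 60 mm if the crossbar lies across the slot
- fastener (a joint): Turn of the captive quarter-turn fastener in the cover, rad, growing counterclockwise from above. 0: wing and crossbar along the cover's length, in line with its two short dark marks, so the bar enters the slot (unlocked); 1.57: across. Stops at -0.05 and 1.62; friction 0.04 N m, less than the lying cover's grip on the bench, so the wing turns alone
- wing (a point): Middle of the fastener's upright black wing on the centre of the cover, turning with it: 10 mm thick (x), 44 mm long (y), 22 mm high; this point 54.5 mm, the wing's top 65.5 mm above the rim plane. Pinch it across its thickness to turn, carry or press the cover. Its crossbar inside, 22 mm long (y), 6 mm wide, has its underside 17.5 mm above the rim plane
- screw_cup: Bystander: cream plastic cup with screws, 72 mm wide, 40 mm high; origin at the centre of its underside
- hex_key: Bystander: small L-shaped hex key, 32 x 94 x 6 mm (long arm along y), lying on the bench; origin under its middle
- tape_roll: Bystander: roll of masking tape lying flat, 96 mm wide, 25 mm high; origin at the centre of its underside

How it is judged:
By the outcome, as a careful person would: the job done as asked, in the order asked, and still so for the second after the job is handed in, while the arm keeps its last pose, push and grip.
It also fails if it takes over 72 s, if anything falls off the work surface, if the arm or the gripper's body presses on something with over 40 N, if the wrist force passes 120 N, or if a joint passes its speed limit or range.

### The arm

A 6-joint arm with a two-finger parallel gripper is mounted at the origin on the work surface; the furniture and walls round the work are solid. World frame = base frame: x ahead of the robot, y to its left, z up, the work surface at z = 0. Lengths are in m, angles in rad, forces in N, time in s.
With the tool pointing down it reaches from about 0.25 to 0.775 m from the base axis. Payload 8.9 kg.
Tool frame: the origin (TCP) lies midway between the tips of the shut fingers; the grasp point (between the pads) lies 19 mm behind it (ctrl.grip_depth is the distance from the TCP to the grasp point, in m); z points along the fingers, y is the line along which they close (so a half turn about z gives the same grasp; the last joint's range is limited). The gripper opens to 85 mm and grips with 20 to 120 N. Pads are 22 mm wide; open, the fingers measure 114 mm over their backs; the gripper's body (76 mm by 85 mm) begins 54 mm behind the grasp point. The pads swing forward as they close: fully open they stand 13 mm farther back than shut.
Start: joints at [-0.139, 0.291, -0.153, 1.127, 0, 1.431], TCP at [0.525, 0, 0.231] pointing down, gripper open.
Joint ranges: [-2.52, 2.52], [-0.91, 1.74], [-1.3, 1.37], [-1.96, 2.02], [-1.52, 1.47], [-3.14, 3.14]. Speed limits (rad/s): [2.22, 2.22, 2.79, 3.14, 3.14, 3.14].

### API

Orientations are given as a rotation vector (axis times angle).
In Python, from workcell import ctrl, viewer gives the robot as it stands. The module is installed in compiled form; this text tells all that it offers.
- The arm moves only by the tool servo_tool, never from a script. Its argument "commands" is a list of rows, each an object with "translation": the shift along the tool's x, y, z in units of 40 mm (1.0 is 40 mm), a list of three; "angular": the turn, a rotation vector about the tool's x, y, z in units of 6 degrees (1.0 is 6 degrees), a list of three; "jaw": the finger opening in mm, from 0 to 85.4. A call has 1 to 20 rows; each row is the pose to reach, as a shift and turn from the pose commanded when the call began, along the tool's axes at that moment; what a row does not reach only later rows make up. A row lasts 1/12 s, in which the tool goes at most 41.7 mm and 7.16 degrees, less where a joint would pass 70% of its speed; a pose out of reach is approached as far as the arm can. A call with a gripper value outside its range is refused whole. The fingers move at their own pace and stop on an object; "force" is the grip in N (left out, the last holds). Time passes only in rows, so rows that repeat a pose let the fingers close. It gives the time, the measured TCP pose, the force, the opening and the grip force at its end, in the units of the state.
- ctrl.state(): the state, without advancing time (a new reading comes with each control period).
- viewer.snapshot(name): name is "scene" or "side" or "wrist"; returns the picture (480x640x3 uint8, red, green, blue); there is no depth.
- viewer.get_calibration(name): a dict with "camera_matrix" (3x3 intrinsics, pixels), "view" (4x4, takes a point from world to camera coordinates). Camera axes: x right, y up, looking along -z (the intrinsics and any distortion apply to the point x, -y, -z); pixel columns grow to the right and rows downward; lengths in m; the calibration is good to about 2 mm. The wrist camera is an equidistant fisheye: a pixel r from the principal point sees the ray r / f radians off the axis. A picture is of the moment at which its call begins: read the wrist's pose just before it. get_calibration takes no time and is no camera call; for the wrist camera it gives the pose at the moment of the call.
- ctrl.hand_in(): hands the job in; it is judged then, once.
Trained networks look in the newest picture that a camera, given by its name, has taken for a name from the list of things; names that differ only in an ending like _2 or _b are one class to them, and where a whole thing is asked for, a point or a joint stands for the part that bears it (a point fixed in the world has none). Each returns a list of dicts, best first, with "confidence" (0 to 1); they miss things now and then, are a little off and sometimes report something else, mostly with a low value. They report only what shows in the picture. A call takes as long as a camera call.
- viewer.find_in(camera, name): "extent" ([left, top, right, bottom] in pixels, round what is visible of it).
- viewer.place_of(camera, name): "point" ([column, row] in pixels: a listed point, or the origin of a listed thing).
The state is a dict: "time_s": time; "qpos": joint angles; "joint_velocities": joint speeds; "joint_torque": joint torques, N m; "ee_pos": TCP position; "ee_rot": TCP orientation; "force": force on the tool from outside, world axes, zero at the start; "ft_torque": the same for the moment, N m; "finger_gap": finger opening in m; "grip_force": force on a finger pad.
Only numpy, scipy, OpenCV 4.12 (cv2) and the standard library are available. Lean on these libraries where they do the work, as an engineer would, in place of code of your own. Each camera call takes 0.05 s, during which the arm holds its last target. There are 200 camera calls.

## Working session

There is one attempt and no reset: what is moved stays moved. The work goes in short steps, Python scripts to look and compute and a tool call to move; the robot and the scene stay as the last step left them, time stands still between calls to the robot, and variables do not carry over. Pictures are saved under pics/ and viewed, at most 13 in all, crops included, and the job is handed in when it is done.

Besides the shell and the picture viewer there is one more tool, called as name([rows], argument=value, ...), one row to a line, values as JSON. servo_tool: Moves the arm, as the interface text tells. Its arguments: {"type":"object","properties":{"commands":{"type":"array"},"force":{"type":"number"}},"required":["commands"]}

```bash
mkdir -p pics
cat > h.py <<'E'
import numpy as np, cv2
from workcell import ctrl, viewer
def cal(n):
    c=viewer.get_calibration(n); return np.array(c['camera_matrix']),np.array(c['view']),c
def ray(n,px,C=None):
    K,V,c=C or cal(n)
    u=(px[0]-K[0,2])/K[0,0]; v=(px[1]-K[1,2])/K[1,1]
    if n=='wrist':
        r=np.hypot(u,v); s=np.sin(r)/r if r>1e-9 else 1; d=np.array([u*s,-v*s,-np.cos(r)])
    else: 
        D=c.get('distortion',c.get('dist_coeffs'))
        if D is not None: u,v=cv2.undistortPoints(np.array([[px]],float),K,np.array(D,float))[0,0]
        d=np.array([u,-v,-1.])
    R=V[:3,:3]; return -R.T@V[:3,3], R.T@d
def atz(n,px,z,C=None):
    o,d=ray(n,px,C); return o+d*(z-o[2])/d[2]
E
python3 - <<'E'
from h import *
s=ctrl.state(); print(s['ee_pos'],s['ee_rot'],s['time_s'],ctrl.grip_depth)
Z=dict(tester=0,well_0=.032,well_1=.032,well_2=.032,well_3=.032,slot=.078,cell_0=.032,spare_0=0,cover=0,wing=.0545,fastener=.0545,screw_cup=0,hex_key=0,tape_roll=0)
ims=[]
for n in ['scene','side','wrist']:
    C=cal(n); print(n,[k for k in C[2]],C[0][0,0],ray(n,(C[0][0,2],C[0][1,2]),C)); im=viewer.snapshot(n); cv2.imwrite(f'pics/{n}0.png',im[:,:,::-1])
    for t in Z:
        try: print(t,[(np.round(r['point']).tolist(),round(r['confidence'],2),np.round(atz(n,r['point'],Z[t],C)[:2],3).tolist()) for r in viewer.place_of(n,t)[:5]])
        except Exception as e: print(t,e)
print(ctrl.state()['time_s'])
E
```

```text
[5.24568482e-01 7.27747291e-05 2.30743425e-01] [-2.22067260e+00 -2.22070826e+00  1.19853476e-03] 0.0 0.0187
scene ['camera_matrix', 'view'] 559.3881214501746 (array([-0.07689749, -0.91821287,  0.78634679]), array([ 0.44022654,  0.70071885, -0.56142113]))
tester [([341.0, 259.0], 0.87, [0.539, -0.038]), ([413.0, 298.0], 0.31, [0.588, -0.24])]
well_0 [([354.0, 239.0], 0.9, [0.584, -0.023]), ([363.0, 232.0], 0.7, [0.621, -0.011]), ([324.0, 259.0], 0.7, [0.481, -0.054]), ([335.0, 254.0], 0.6, [0.514, -0.05])]
well_1 [([354.0, 239.0], 0.9, [0.584, -0.023]), ([363.0, 232.0], 0.7, [0.621, -0.011]), ([324.0, 259.0], 0.7, [0.481, -0.054]), ([335.0, 254.0], 0.6, [0.514, -0.05])]
well_2 [([354.0, 239.0], 0.9, [0.584, -0.023]), ([363.0, 232.0], 0.7, [0.621, -0.011]), ([324.0, 259.0], 0.7, [0.481, -0.054]), ([335.0, 254.0], 0.6, [0.514, -0.05])]
well_3 [([354.0, 239.0], 0.9, [0.584, -0.023]), ([363.0, 232.0], 0.7, [0.621, -0.011]), ([324.0, 259.0], 0.7, [0.481, -0.054]), ([335.0, 254.0], 0.6, [0.514, -0.05])]
slot []
cell_0 [([322.0, 262.0], 0.67, [0.472, -0.06]), ([333.0, 254.0], 0.51, [0.508, -
[... 2666 characters left out ...]
.025]), ([300.0, 260.0], 0.57, [0.51, -0.052])]
slot [([337.0, 261.0], 0.61, [0.545, -0.034]), ([375.0, 233.0], 0.16, [0.576, -0.01])]
cell_0 [([301.0, 255.0], 0.83, [0.511, -0.046]), ([265.0, 263.0], 0.75, [0.476, -0.054])]
spare_0 [([169.0, 14.0], 0.66, [0.374, 0.207]), ([339.0, 262.0], 0.22, [0.551, -0.066])]
cover [([324.0, 410.0], 0.6, [0.538, -0.285])]
wing [([181.0, 301.0], 0.3, [0.389, -0.088]), ([339.0, 263.0], 0.29, [0.548, -0.046])]
fastener it knows: cell, cover, hex_key, screw_cup, slot, spare, tape_roll, tester, well, wing
screw_cup [([159.0, 95.0], 0.61, [0.362, 0.118])]
hex_key [([182.0, 304.0], 0.73, [0.367, -0.121]), ([299.0, 256.0], 0.71, [0.508, -0.059])]
tape_roll []
2.1
```

```bash
python3 -c "
import cv2
a=cv2.imread('pics/wrist0.png');cv2.imwrite('pics/w0.png',a)
b=cv2.imread('pics/scene0.png')[170:370,180:520];cv2.imwrite('pics/s0.png',cv2.resize(b,None,fx=2.3,fy=2.3,interpolation=2))"
```

```text
(no output)
```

View pics/w0.png

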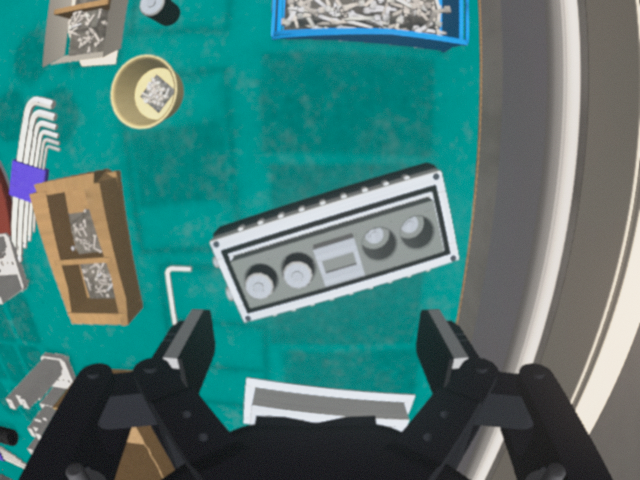

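View pics/s0.png

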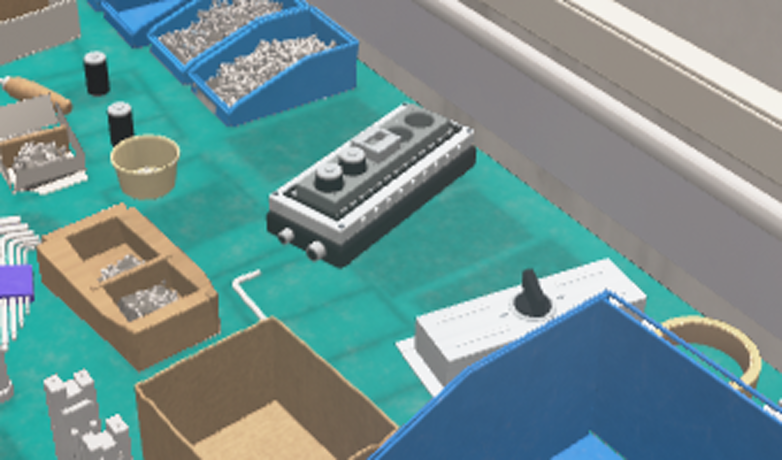

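The wrist view shows the filled wells at (260,282) and (298,270), the empty ones at (378,238) and (414,230), and the cup at (147,92). In the scene crop, the spares stand at (120,122) and (96,72), and the cover's wing is at (532,295). Next I look at the spares from above.

servo_tool([
  {"translation":[6.25,-3.4,0],"angular":[0,0,0],"jaw":85},
  {"translation":[6.25,-3.4,0],"angular":[0,0,0],"jaw":85},
  {"translation":[6.25,-3.4,0],"angular":[0,0,0],"jaw":85},
  {"translation":[6.25,-3.4,0],"angular":[0,0,0],"jaw":85},
  {"translation":[6.25,-3.4,0],"angular":[0,0,0],"jaw":85},
  {"translation":[6.25,-3.4,0],"angular":[0,0,0],"jaw":85},
  {"translation":[6.25,-3.4,0],"angular":[0,0,0],"jaw":85},
  {"translation":[6.25,-3.4,0],"angular":[0,0,0],"jaw":85},
  {"translation":[6.25,-3.4,0],"angular":[0,0,0],"jaw":85},
  {"translation":[6.25,-3.4,0],"angular":[0,0,0],"jaw":85},
  {"translation":[6.25,-3.4,0],"angular":[0,0,0],"jaw":85},
])

```text
time_s: 3.02
ee_pos: [0.3896, 0.2493, 0.2313]
ee_rot: [2.222, 2.22, -0.0]
force: [-0.8, -0.1, -0.4]
finger_gap: 0.0849
grip_force: 0.0
```

Run:
```python
from h import *
n='wrist'; C=cal(n); im=viewer.snapshot(n); cv2.imwrite('pics/w1.png',im[:,:,::-1])
s=ctrl.state(); print(s['ee_pos'],s['ee_rot'],s['time_s'])
for t,z in [('spare_0',0),('screw_cup',0)]:
    print(t,[(np.round(r['point']).tolist(),round(r['confidence'],2),np.round(atz(n,r['point'],z,C)[:2],4).tolist()) for r in viewer.place_of(n,t)[:4]])
    print(t,[(np.round(r['extent']).tolist(),round(r['confidence'],2)) for r in viewer.find_in(n,t)[:4]])
```

```text
[0.38962719 0.24909321 0.23127562] [ 2.22325874e+00  2.21936804e+00 -1.58493603e-04] 3.0667
spare_0 [([321.0, 126.0], 0.88, [0.3963, 0.3266]), ([300.0, 245.0], 0.59, [0.3737, 0.2023])]
spare_0 [([308.0, 115.0, 336.0, 142.0], 0.82), ([286.0, 234.0, 312.0, 272.0], 0.74)]
screw_cup [([292.0, 312.0], 0.8, [0.3628, 0.1211])]
screw_cup [([255.0, 291.0, 324.0, 360.0], 0.84)]
```

View pics/w1.png

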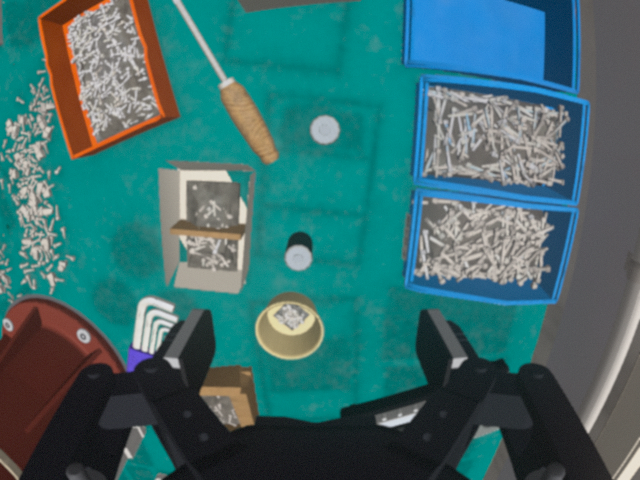

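The spare tops show at (325,130) and (298,257), the cup at (290,327), and a grey box left of the near spare with its edge at column 243. I'll segment the tops and fit the tester pose.

Run:
```python
from h import *
C=cal('wrist'); im=cv2.imread('pics/w1.png'); hsv=cv2.cvtColor(im,cv2.COLOR_BGR2HSV)
m=((hsv[:,:,1]<60)&(hsv[:,:,2]>110)).astype(np.uint8)
for b in [(300,105,350,155),(280,238,318,280)]:
    x0,y0,x1,y1=b; k=m[y0:y1,x0:x1]; n,l,st,ce=cv2.connectedComponentsWithStats(k)
    i=1+np.argmax(st[1:,4]); p=ce[i]+[x0,y0]
    c,_=cv2.findContours((l==i).astype(np.uint8),0,2); e=cv2.fitEllipse(cv2.convexHull(c[0])) ; q=np.array(e[0])+[x0,y0]
    print(st[i],p,q,e[1],atz('wrist',p,.048,C),atz('wrist',q,.048,C))
# tester fit from three camera points
P=np.array([[.584,-.023,38],[.621,-.011,74],[.481,-.054,-74],[.514,-.05,-38],[.609,-.02,74],[.512,-.031,-38],[.48,-.065,-74],[.476,-.06,-74],[.621,-.012,74],[.581,-.025,38],[.51,-.052,-38]])
A=np.c_[np.ones(len(P)),P[:,2]/1000]; s=np.linalg.lstsq(A,P[:,:2],rcond=None)[0]; print(s,np.degrees(np.arctan2(s[1,1],s[1,0])))
K,V,_=cal('wrist'); print(ctrl.state()['qpos'])
```

```text
[ 10  10  30  30 694] [324.35446686 129.44236311] [324.32060051 129.4747467 ] (29.1435546875, 29.702495574951172) [0.39807434 0.32463885 0.048     ] [0.39804505 0.3246103  0.048     ]
[  5   7  27  26 558] [297.98566308 257.27598566] [297.99555779 257.28642464] (25.510061264038086, 27.388561248779297) [0.37377194 0.20696074 0.048     ] [0.37378107 0.20695025 0.048     ]
[[ 0.54767408 -0.03560706]
 [ 0.93196963  0.29795718]] 17.729439948767638
[ 4.11202781e-01  1.72103528e-01 -3.09373899e-01  1.08938305e+00
 -2.97311474e-05  1.98352088e+00]
```

servo_tool([
  {"translation":[-1.05,-0.4,1.8],"angular":[0,0,-1.15],"jaw":50},
  {"translation":[-1.05,-0.4,1.8],"angular":[0,0,-2.3],"jaw":50},
  {"translation":[-1.05,-0.4,1.8],"angular":[0,0,-3.45],"jaw":50},
  {"translation":[-1.05,-0.4,1.8],"angular":[0,0,-4.6],"jaw":50},
  {"translation":[-1.05,-0.4,1.8],"angular":[0,0,-5.75],"jaw":50},
  {"translation":[-1.05,-0.4,1.8],"angular":[0,0,-6.9],"jaw":50},
  {"translation":[-1.05,-0.4,1.8],"angular":[0,0,-8.05],"jaw":50},
  {"translation":[-1.05,-0.4,1.8],"angular":[0,0,-9.2],"jaw":50},
  {"translation":[-1.05,-0.4,1.8],"angular":[0,0,-10.35],"jaw":50},
  {"translation":[-1.05,-0.4,1.8],"angular":[0,0,-11.5],"jaw":50},
  {"translation":[-1.05,-0.4,1.8],"angular":[0,0,-12.65],"jaw":50},
  {"translation":[-1.05,-0.4,1.8],"angular":[0,0,-13.8],"jaw":50},
  {"translation":[-1.05,-0.4,1.8],"angular":[0,0,-14.95],"jaw":50},
  {"translation":[-1.05,-0.4,1.8],"angular":[0,0,-16.1],"jaw":50},
  {"translation":[-1.05,-0.4,1.8],"angular":[0,0,-17.25],"jaw":50},
  {"translation":[-1.05,-0.4,1.8],"angular":[0,0,-18],"jaw":50},
  {"translation":[-1.05,-0.4,1.8],"angular":[0,0,-18],"jaw":50},
  {"translation":[-1.05,-0.4,1.8],"angular":[0,0,-18],"jaw":50},
])

```text
time_s: 4.77
ee_pos: [0.3732, 0.2078, 0.1593]
ee_rot: [-0.486, 3.104, 0.0]
force: [-0.1, -0.0, 0.0]
finger_gap: 0.0499
grip_force: 0.0
```

```bash
cat >> h.py <<'E'
from scipy.spatial.transform import Rotation as Ro
def pose():
    s=ctrl.state(); return np.array(s['ee_pos']),Ro.from_rotvec(s['ee_rot'])
def move(target,yaw_y=None):
    "tool units to bring TCP to target; yaw_y: wanted world angle of tool y, deg"
    p,R=pose(); t=R.inv().apply(np.array(target)-p)/.04; y=R.as_matrix()[:,1]; a=np.degrees(np.arctan2(y[1],y[0]))
    print('tcp',p.round(4),'yaw_y',a.round(2),'tilt',np.degrees(np.arccos(-R.as_matrix()[2,2])).round(2),'trans',t.round(3),'ang z',None if yaw_y is None else round(-((yaw_y-a+180)%360-180)/6,3))
def proj(n,X,C):
    K,V,_=C; c=V[:3,:3]@X+V[:3,3]; u,v,w=c[0],-c[1],-c[2]
    if n=='wrist':
        r=np.hypot(u,v); th=np.arctan2(r,w); u,v=u/r*th,v/r*th
    else: u,v=u/w,v/w
    return np.array([K[0,0]*u+K[0,2],K[1,1]*v+K[1,2]])
def bright(im,n,X,C,h=25,sat=60,val=110):
    "fit of the bright steel top near the expected point X"
    q=proj(n,np.array(X),C); x0,y0=(q-h).astype(int).clip(0); hsv=cv2.cvtColor(im[y0:y0+2*h,x0:x0+2*h],cv2.COLOR_RGB2HSV)
    m=((hsv[:,:,1]<sat)&(hsv[:,:,2]>val)).astype(np.uint8); _,l,st,ce=cv2.connectedComponentsWithStats(m)
    i=1+np.argmax(st[1:,4]); c,_=cv2.findContours((l==i).astype(np.uint8),0,2); e=cv2.fitEllipse(cv2.convexHull(max(c,key=len)))
    p=np.array(e[0])+[x0,y0]; return p,e[1],atz(n,p,X[2],C)
E
python3 - <<'E'
from h import *
n='wrist'; C=cal(n); im=viewer.snapshot(n); cv2.imwrite('pics/w2.png',im[:,:,::-1])
for X in [(.3738,.207,.048),(.398,.3246,.048)]:
    print(proj(n,np.array(X),C)); print(bright(im,n,X,C,30))
for t,z in [('spare_0',0)]:
    print(t,[(np.round(r['point']).tolist(),round(r['confidence'],2),np.round(atz(n,r['point'],z,C)[:2],4).tolist()) for r in viewer.place_of(n,t)[:4]])
move([.3738,.207,.033],108); print(ctrl.state()['time_s'],ctrl.state()['qpos'])
E
```

```text
[313.5827161  236.51794417]
(array([312.22166824, 235.166502  ]), (33.720970153808594, 35.833038330078125), array([0.37312935, 0.2057606 , 0.048     ]))
[443.06905659 306.286781  ]
(array([442.09209061, 305.55284691]), (25.631710052490234, 31.283952713012695), array([0.39761133, 0.32346431, 0.048     ]))
spare_0 [([428.0, 284.0], 0.79, [0.3995, 0.3266]), ([313.0, 220.0], 0.6, [0.3746, 0.2068]), ([57.0, 301.0], 0.53, [0.5465, -0.0385])]
tcp [0.3731 0.2079 0.1593] yaw_y 107.83 tilt 0.0 trans [-0.011 -0.026  3.157] ang z -0.029
4.8667 [ 3.36751420e-01  1.66760185e-01 -5.19342652e-01  8.84733453e-01
  1.28254995e-05  2.55853069e-02]
```

View pics/w2.png

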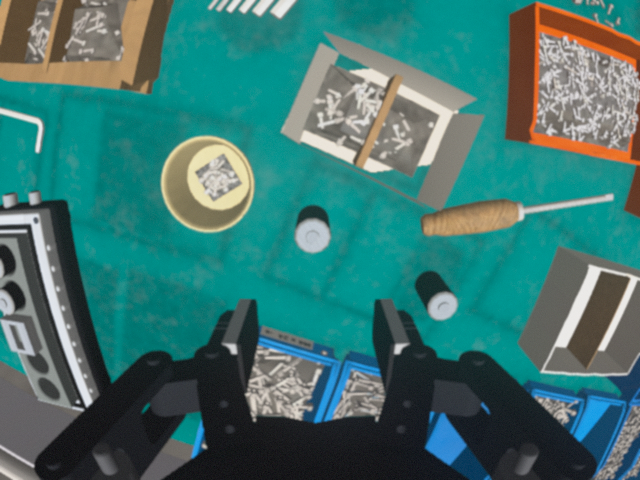

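Picture: spare A is at (312,235), midway between the fingers and clear of the cup at (207,183). Spare B is at (441,305). Descending on A.

servo_tool([
  {"translation":[0,-0.04,1],"angular":[0,0,0],"jaw":50},
  {"translation":[0,-0.04,2],"angular":[0,0,0],"jaw":50},
  {"translation":[0,-0.04,2.8],"angular":[0,0,0],"jaw":50},
  {"translation":[0,-0.04,3.16],"angular":[0,0,0],"jaw":50},
  {"translation":[0,-0.04,3.16],"angular":[0,0,0],"jaw":50},
  {"translation":[0,-0.04,3.16],"angular":[0,0,0],"jaw":20},
  {"translation":[0,-0.04,3.16],"angular":[0,0,0],"jaw":20},
  {"translation":[0,-0.04,3.16],"angular":[0,0,0],"jaw":20},
  {"translation":[0,-0.04,3.16],"angular":[0,0,0],"jaw":20},
  {"translation":[0,-0.04,3.16],"angular":[0,0,0],"jaw":20},
  {"translation":[0,-0.04,3.16],"angular":[0,0,0],"jaw":20},
], force=40)

```text
time_s: 5.78
ee_pos: [0.3747, 0.2069, 0.034]
ee_rot: [-0.491, 3.1, 0.001]
force: [-0.9, -1.1, 8.8]
finger_gap: 0.0237
grip_force: 40.1
```

Run:
```python
from h import *
print(ctrl.state()['finger_gap'],ctrl.state()['grip_force'])
move([.5477,-.0356,.20],108)
```

```text
0.023718578366852466 40.054140735883266
tcp [0.3747 0.2069 0.034 ] yaw_y 107.99 tilt 0.16 trans [-2.252 -7.101 -4.143] ang z -0.001
```

servo_tool([
  {"translation":[0,0,-1],"angular":[0,0,0],"jaw":20},
  {"translation":[0,0,-2],"angular":[0,0,0],"jaw":20},
  {"translation":[-0.3,-0.5,-3],"angular":[0,0,0],"jaw":20},
  {"translation":[-4.66,-7.09,-4.15],"angular":[0,0,0],"jaw":20},
  {"translation":[-4.66,-7.09,-4.15],"angular":[0,0,0],"jaw":20},
  {"translation":[-4.66,-7.09,-4.15],"angular":[0,0,0],"jaw":20},
  {"translation":[-4.66,-7.09,-4.15],"angular":[0,0,0],"jaw":20},
  {"translation":[-4.66,-7.09,-4.15],"angular":[0,0,0],"jaw":20},
  {"translation":[-4.66,-7.09,-4.15],"angular":[0,0,0],"jaw":20},
  {"translation":[-4.66,-7.09,-4.15],"angular":[0,0,0],"jaw":20},
  {"translation":[-4.66,-7.09,-4.15],"angular":[0,0,0],"jaw":20},
  {"translation":[-4.66,-7.09,-4.15],"angular":[0,0,0],"jaw":20},
  {"translation":[-4.66,-7.09,-4.15],"angular":[0,0,0],"jaw":20},
  {"translation":[-4.66,-7.09,-4.15],"angular":[0,0,0],"jaw":20},
  {"translation":[-4.66,-7.09,-4.15],"angular":[0,0,0],"jaw":20},
])

```text
time_s: 7.03
ee_pos: [0.6374, -0.0048, 0.1989]
ee_rot: [0.493, -3.102, -0.001]
force: [0.4, 0.2, -0.1]
finger_gap: 0.024
grip_force: 39.9
```

Run:
```python
from h import *
n='wrist'; C=cal(n); im=viewer.snapshot(n); cv2.imwrite('pics/w3.png',im[:,:,::-1])
p,R=pose(); print(p,R.as_rotvec(),ctrl.state()['time_s'],ctrl.state()['force'])
for t,z in [('well_0',.032),('slot',.078),('tester',0),('cell_0',.032),('spare_0',None)]:
    for r in viewer.place_of(n,t)[:5]:
        X=atz(n,r['point'],p[2]-.032 if z is None else z,C); print(t,np.round(r['point']),round(r['confidence'],2),X.round(4))
```

```text
[ 0.63750324 -0.00466654  0.19906861] [ 4.92965685e-01 -3.10217413e+00 -3.74457301e-04] 7.0833 [-0.86506499  0.01600998 -0.26698139]
well_0 [314. 188.] 0.78 [ 0.6136 -0.0132  0.032 ]
well_0 [315.  20.] 0.73 [ 0.4773 -0.0567  0.032 ]
well_0 [316.  61.] 0.72 [ 0.5112 -0.0452  0.032 ]
well_0 [312. 150.] 0.63 [ 0.5833 -0.0248  0.032 ]
slot [312. 102.] 0.92 [ 0.5476 -0.0357  0.078 ]
slot [315. 189.] 0.74 [ 0.6067 -0.0147  0.078 ]
slot [84. 46.] 0.47 [ 0.5459 -0.2277  0.078 ]
tester [314. 105.] 0.83 [ 0.546  -0.0355  0.    ]
cell_0 [314.  13.] 0.91 [ 0.472  -0.0594  0.032 ]
cell_0 [316.  56.] 0.57 [ 0.5076 -0.0459  0.032 ]
spare_0 [317. 282.] 0.83 [ 0.6366 -0.0037  0.1671]
spare_0 [639. 113.] 0.71 [0.4745 0.1531 0.1671]
```

View pics/w3.png

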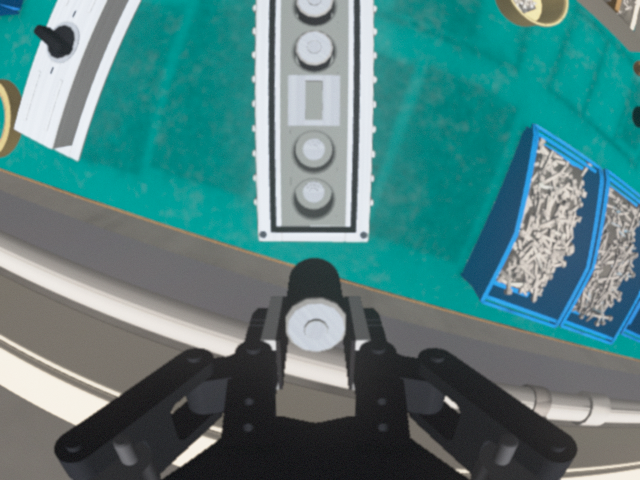

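Picture: the tester lies straight up the image, with empty wells at (314,150) and (314,196), the slot at (313,100) and the cell held upright at (316,325). The wing at (57,40) is turned away from the cover's length. Next I measure the tester edges precisely and the held cell's offset.

```bash
python3 - <<'E'
from h import *
n='wrist'; C=cal(n); im=cv2.imread('pics/w3.png'); g=cv2.cvtColor(im,cv2.COLOR_BGR2GRAY).astype(int); p,R=pose()
def bl(a,lo,hi,t):  # outermost crossings
    i=np.where(a[lo:hi]>t)[0]; return lo+i[0],lo+i[-1]
print('frame rows');
for r in (160,180,200,220,236): 
    l,rr=bl(g[r],240,390,200); a,b=atz(n,(l-.5,r),.05,C),atz(n,(rr+.5,r),.05,C); print(r,l,rr,a[:2].round(4),b[:2].round(4),np.linalg.norm(a-b).round(4),((a+b)/2)[:2].round(4))
for c in (280,315,350):
    i=np.where(g[225:260,c]>200)[0]+225; print('bottom',c,i.min(),i.max(),atz(n,(c,i.max()+.5),.05,C).round(4))
for r in (80,100,120): print(r,g[r,275:355].tolist())
for c in (293,336): print(c,g[65:140,c].tolist())
X=p+R.apply([0,0,-.016]); print('held',X,bright(im[:,:,::-1],n,X,C,40,60,110)); print(p)
E
python3 -c "
import cv2
a=cv2.imread('pics/w3.png')[60:250,230:400];cv2.imwrite('pics/w3c.png',cv2.resize(a,None,fx=3.1,fy=3.1,interpolation=2))"
```

```text
frame rows
160 257 370 [ 0.6038 -0.0649] [0.576  0.0208] 0.0901 [ 0.5899 -0.022 ]
180 256 372 [ 0.6195 -0.0611] [0.5906 0.0278] 0.0935 [ 0.605  -0.0167]
200 255 369 [ 0.6355 -0.0574] [0.6068 0.031 ] 0.093 [ 0.6212 -0.0132]
220 259 368 [ 0.6507 -0.0497] [0.6228 0.036 ] 0.0902 [ 0.6367 -0.0068]
236 267 359 [ 0.6619 -0.0396] [0.638  0.0337] 0.0771 [ 0.65  -0.003]
bottom 280 225 240 [ 0.6622 -0.0278  0.05  ]
bottom 315 233 240 [ 6.532e-01 -2.000e-04  5.000e-02]
bottom 350 233 241 [0.645  0.0278 0.05  ]
80 [209, 232, 233, 231, 221, 193, 173, 166, 169, 166, 168, 171, 181, 194, 205, 209, 209, 213, 213, 213, 211, 210, 205, 205, 205, 207, 204, 208, 205, 200, 190, 178, 179, 178, 176, 175, 176, 178, 175, 176, 177, 177, 173, 179, 181, 181, 186, 193, 202, 206, 210, 212, 214, 212, 214, 210, 208, 205, 207, 206, 203, 207, 207, 205, 194, 182, 171, 171, 170, 167, 171, 169, 179, 209, 230, 238, 237, 227, 170, 103]
100 [199, 227, 232, 232, 222, 192, 172, 168, 166, 168, 168, 169, 178, 195, 205, 208, 209, 210, 213, 211, 208, 209, 206, 204, 206, 206, 207, 206, 205, 200, 185, 172, 168, 171, 169, 170, 170, 16
[... 882 characters left out ...]
12, 209, 210, 211, 212, 210, 210, 207, 194, 175, 169, 167, 168, 167, 167, 168, 169, 170, 170, 168, 166, 169, 167]
336 [169, 167, 168, 171, 168, 171, 169, 167, 168, 174, 185, 201, 207, 209, 208, 207, 208, 207, 208, 206, 207, 207, 207, 207, 205, 205, 206, 206, 206, 206, 208, 207, 206, 206, 208, 207, 206, 205, 206, 206, 206, 206, 207, 208, 208, 207, 209, 208, 204, 205, 210, 205, 206, 206, 207, 208, 206, 204, 207, 204, 193, 179, 171, 171, 170, 172, 171, 172, 169, 173, 170, 170, 171, 170, 171]
held [ 0.63813602 -0.0051144   0.21513891] (array([315.43968582, 342.91383362]), (75.38583374023438, 91.83116912841797), array([ 0.64320481, -0.00314917,  0.21513891]))
[ 0.63813847 -0.00511377  0.19913891]
```

View pics/w3c.png

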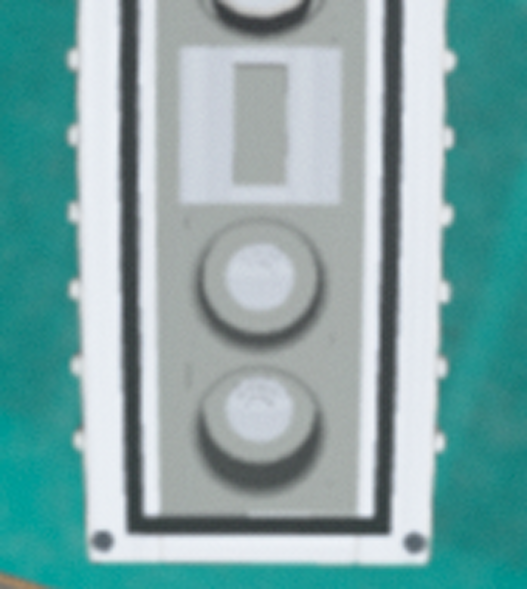

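The crop shows the plate centre near (313.7,100), the slot centre near (313.7,100.2), and well rims near (314,150) and (314,199).

Run:
```python
from h import *
n='wrist'; C=cal(n); im=cv2.imread('pics/w3.png'); g=cv2.cvtColor(im,cv2.COLOR_BGR2GRAY); p,R=pose()
for q in [(287.8,100),(339.6,100),(313.7,74.7),(313.7,125.5),(313.7,100.1)]: print('plate',atz(n,q,.078,C).round(4))
for s in [(313.7,100.1)]:
  o=atz(n,s,.078,C)[:2]
  for a in (17.7,18,18.3):
    u=np.array([np.cos(np.radians(a)),np.sin(np.radians(a))]); 
    for d in (.038,.074): print(a,d,(o+d*u).round(4),proj(n,np.r_[o+d*u,.064],C).round(1))
# long edges: seal ring outer edges left/right columns at several rows
for r in (10,40,60,80,100,120,140,160,180,200):
    a=g[r].astype(int); d=np.where(a[255:380]<110)[0]+255; L=d[(d>260)&(d<285)]; Rr=d[(d>345)&(d<372)]
    if len(L) and len(Rr):
        A,B=atz(n,(L.mean(),r),.053,C),atz(n,(Rr.mean(),r),.053,C); m=(A+B)/2; print(r,L.mean(),Rr.mean(),m[:2].round(4),np.linalg.norm(A-B).round(4))
print(g[324,270:365].tolist()); print(g[285:365,316].tolist()); print(np.mean(im[298:350,300:330],(0,1)))
```

```text
plate [ 0.5523 -0.0529  0.078 ]
plate [ 0.5412 -0.0186  0.078 ]
plate [ 0.5296 -0.0413  0.078 ]
plate [ 0.5641 -0.0301  0.078 ]
plate [ 0.5469 -0.0357  0.078 ]
17.7 0.038 [ 0.5831 -0.0241] [313.5 151.9]
17.7 0.074 [ 0.6174 -0.0132] [313.3 198.9]
18 0.038 [ 0.5831 -0.0239] [313.8 151.9]
18 0.074 [ 0.6173 -0.0128] [313.8 198.9]
18.3 0.038 [ 0.583  -0.0237] [314.  151.9]
18.3 0.074 [ 0.6172 -0.0124] [314.3 198.9]
10 272.0 356.5 [ 0.4754 -0.0586] 0.0648
40 271.5 356.5 [ 0.4993 -0.051 ] 0.0648
60 271.0 356.5 [ 0.5148 -0.0462] 0.0651
80 271.0 356.0 [ 0.5301 -0.0414] 0.0648
100 271.0 356.0 [ 0.5451 -0.0366] 0.065
120 271.0 355.5 [ 0.56   -0.0319] 0.0649
140 271.5 355.5 [ 0.5748 -0.0269] 0.0649
160 271.5 355.0 [ 0.5899 -0.0222] 0.0651
180 272.0 354.5 [ 0.605  -0.0173] 0.065
200 272.5 353.5 [ 0.6204 -0.0125] 0.0646
[92, 89, 92, 87, 89, 90, 89, 81, 63, 47, 45, 49, 46, 47, 53, 97, 148, 175, 191, 202, 205, 209, 209, 207, 209, 208, 209, 211, 212, 210, 209, 208, 208, 205, 194, 168, 152, 165, 187, 203, 205, 207, 206, 204, 204, 203, 204, 205, 204, 206, 203, 200, 199, 191, 179, 168, 177, 196, 211, 212, 212, 211, 210, 208, 209, 211, 213, 213, 211, 210, 214, 211, 210, 198, 178, 128, 76, 50, 48, 49, 51, 46, 58, 73, 87, 92, 93, 91, 90, 90, 91, 93, 90, 91, 90]
[46, 47, 49, 48, 47, 45, 46, 48, 44, 47, 49, 59, 81, 116, 144, 163, 169, 170, 179, 199, 208, 210, 211, 211, 213, 210, 209, 210, 210, 209, 208, 210, 198, 170, 132, 137, 176, 200, 202, 204, 203, 204, 202, 204, 204, 204, 206, 204, 205, 205, 205, 202, 204, 202, 206, 207, 209, 210, 211, 212, 211, 210, 210, 208, 208, 201, 179, 156, 149, 148, 152, 156, 155, 162, 165, 180, 195, 199, 200, 199]
[203.37948718 196.80320513 191.52435897]
```

Run:
```python
from h import *
n='wrist'; C=cal(n); p,R=pose(); z=p[2]+.014
for q in [(285.3,324.3),(345.3,324.3),(315.3,297.5),(315.3,351),(315.3,324.3)]: print(atz(n,q,z,C).round(4))
c=atz(n,(315.3,324.3),z,C); print('cell-tcp',(c-p).round(4),R.inv().apply(c-p).round(4))
w=np.array([.6174,-.0132]); t=p.copy(); t[:2]+=w-c[:2]; print(t)
t[2]=.120; move(t,107.7)
```

```text
[ 0.6397 -0.0171  0.2131]
[0.6322 0.0059 0.2131]
[ 0.6242 -0.0094  0.2131]
[ 0.6485 -0.0015  0.2131]
[ 0.6358 -0.0056  0.2131]
cell-tcp [-0.0023 -0.0005  0.014 ] [ 0.0023  0.0002 -0.014 ]
[ 0.61969782 -0.01270812  0.19913891]
tcp [ 0.6381 -0.0051  0.1991] yaw_y 108.04 tilt 0.01 trans [ 0.497 -0.038  1.978] ang z 0.056
```

servo_tool([
  {"translation":[0.5,-0.04,0.8],"angular":[0,0,0.06],"jaw":20},
  {"translation":[0.5,-0.04,1.5],"angular":[0,0,0.06],"jaw":20},
  {"translation":[0.5,-0.04,2.1],"angular":[0,0,0.06],"jaw":20},
  {"translation":[0.5,-0.04,2.4],"angular":[0,0,0.06],"jaw":20},
  {"translation":[0.5,-0.04,2.4],"angular":[0,0,0.06],"jaw":20},
  {"translation":[0.5,-0.04,2.55],"angular":[0,0,0.06],"jaw":20},
  {"translation":[0.5,-0.04,2.7],"angular":[0,0,0.06],"jaw":20},
  {"translation":[0.5,-0.04,2.8],"angular":[0,0,0.06],"jaw":20},
  {"translation":[0.5,-0.04,2.8],"angular":[0,0,0.06],"jaw":20},
])

```text
time_s: 8.08
ee_pos: [0.6197, -0.0132, 0.0866]
ee_rot: [0.482, -3.104, -0.0]
force: [-0.1, 0.6, -1.6]
finger_gap: 0.0239
grip_force: 39.9
```

Run:
```python
from h import *
s=ctrl.state(); print(s['force'],s['ft_torque'],s['finger_gap'])
move([.6193,-.0126,.067],107.7)
```

```text
[-0.14180441  0.6249998  -1.61576488] [0.2061824  0.17812165 0.0277216 ] 0.023922700878997675
tcp [ 0.6197 -0.0132  0.0866] yaw_y 107.65 tilt 0.02 trans [0.006 0.017 0.49 ] ang z -0.008
```

servo_tool([
  {"translation":[0,0,0.15],"angular":[0,0,0],"jaw":20},
  {"translation":[0,0,0.3],"angular":[0,0,0],"jaw":20},
  {"translation":[0,0,0.47],"angular":[0,0,0],"jaw":20},
  {"translation":[0,0,0.47],"angular":[0,0,0],"jaw":20},
  {"translation":[0,0,0.47],"angular":[0,0,0],"jaw":20},
])

```text
time_s: 8.5
ee_pos: [0.6198, -0.0134, 0.0675]
ee_rot: [0.482, -3.104, -0.0]
force: [-1.7, 0.1, -2.2]
finger_gap: 0.0238
grip_force: 39.8
```

servo_tool([
  {"translation":[0,0,0],"angular":[0,0,0],"jaw":45},
  {"translation":[0,0,0],"angular":[0,0,0],"jaw":45},
  {"translation":[0,0,0],"angular":[0,0,0],"jaw":45},
  {"translation":[0,0,0],"angular":[0,0,0],"jaw":45},
  {"translation":[0,0,-0.6],"angular":[0,0,0],"jaw":45},
  {"translation":[0,0,-1.5],"angular":[0,0,0],"jaw":45},
  {"translation":[0,0,-2.5],"angular":[0,0,0],"jaw":45},
  {"translation":[0,0,-2.5],"angular":[0,0,0],"jaw":45},
])

```text
time_s: 9.17
ee_pos: [0.6239, -0.0139, 0.176]
ee_rot: [-0.48, 3.094, -0.005]
force: [-0.1, -0.8, 0.4]
finger_gap: 0.0451
grip_force: 0.0
```

```bash
python3 - <<'E'
from h import *
s=ctrl.state(); print(s['force'])
n='wrist'; C=cal(n); im=viewer.snapshot(n); cv2.imwrite('pics/w4.png',im[:,:,::-1])
p,R=pose(); print(bright(im,n,(.6174,-.0132,.080),C,32),proj(n,np.array([.6174,-.0132,.08]),C))
# aim: over spare B, with +1.7 mm tool-x correction seen at A
move([.3978,.324,.12],107.7); move([.3978,.324,.033],107.7)
E
python3 -c "
import cv2
a=cv2.imread('pics/w4.png')[0:400,180:460];cv2.imwrite('pics/w4c.png',cv2.resize(a,None,fx=1.5,fy=1.5))"
```

```text
[-0.09440053 -0.8380541   0.36759424]Traceback (most recent call last):
  File "<stdin>", line 4, in <module>
  File "h.py", line 34, in bright
    i=1+np.argmax(st[1:,4]); c,_=cv2.findContours((l==i).astype(np.uint8),0,2); e=cv2.fitEllipse(cv2.convexHull(max(c,key=len)))
                                                                                  ~~~~~~~~~~~~~~^^^^^^^^^^^^^^^^^^^^^^^^^^^^^^^^
cv2.error: OpenCV(4.12.0) /io/opencv/modules/imgproc/src/shapedescr.cpp:361: error: (-201:Incorrect size of input array) There should be at least 5 points to fit the ellipse in function 'fitEllipseNoDirect'
```

View pics/w4c.png

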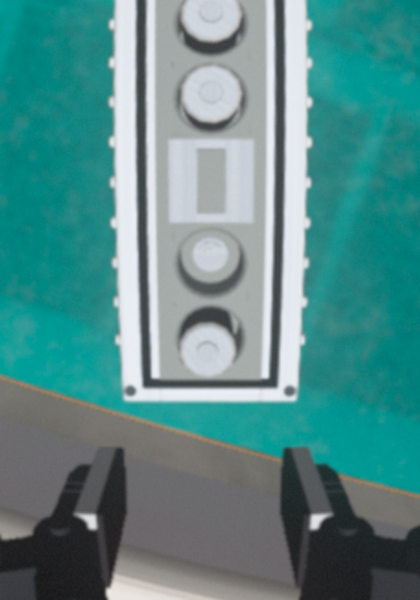

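Run:
```python
from h import *
n='wrist'; C=cal(n); im=cv2.imread('pics/w4.png'); g=cv2.cvtColor(im,cv2.COLOR_BGR2GRAY); p,R=pose()
u=np.array([np.cos(np.radians(17.7)),np.sin(np.radians(17.7))]); o=np.array([.5469,-.0357])
for d in (-.074,-.038,.074):
    c=o+d*u; th=np.linspace(0,6.28,40); q=np.array([proj(n,np.r_[c+.013*np.array([np.cos(t),np.sin(t)]),.080],C) for t in th])
    print(d,'pred cols',q[:,0].min().round(1),q[:,0].max().round(1),'rows',q[:,1].min().round(1),q[:,1].max().round(1),'rim ctr',proj(n,np.r_[c,.064],C).round(1))
print(g[232,270:350].tolist()); print(g[195:265,318].tolist()); print(g[63,285:360].tolist()); print(g[30:100,320].tolist())
print(ctrl.state()['time_s']); print(R.as_rotvec())
for d in (-.01,):pass
move([.3978,.324,.12],107.7); move([.3978,.324,.033],107.7)
```

```text
-0.074 pred cols 297.7 339.5 rows -8.7 28.8 rim ctr [318.5  16.3]
-0.038 pred cols 297.7 339.8 rows 43.8 83.9 rim ctr [318.6  67.2]
0.074 pred cols 299.2 338.2 rows 217.3 254.4 rim ctr [318.6 229.1]
[238, 236, 230, 194, 126, 81, 68, 69, 70, 98, 156, 214, 232, 236, 233, 217, 186, 171, 169, 167, 169, 169, 169, 170, 170, 169, 170, 164, 144, 138, 161, 187, 200, 207, 209, 210, 211, 212, 214, 211, 202, 188, 192, 201, 208, 207, 206, 205, 207, 206, 208, 207, 204, 197, 191, 195, 207, 212, 213, 210, 213, 214, 213, 214, 205, 195, 167, 119, 91, 95, 117, 133, 152, 166, 170, 172, 172, 170, 171, 173]
[94, 110, 126, 145, 159, 169, 170, 163, 147, 114, 82, 67, 64, 63, 63, 63, 62, 64, 66, 92, 130, 161, 179, 198, 208, 212, 215, 214, 213, 212, 211, 203, 186, 176, 192, 204, 206, 207, 206, 205, 209, 206, 206, 204, 204, 205, 205, 210, 211, 213, 212, 211, 211, 207, 205, 199, 183, 159, 118, 80, 70, 66, 88, 137, 200, 232, 239, 236, 235, 233]
[168, 167, 167, 167, 169, 169, 170, 169, 167, 168, 158, 148, 133, 110, 99, 124, 157, 187, 204, 211, 210, 212, 214, 213, 212, 214, 214, 204, 202, 201, 207, 206, 205, 204, 209, 206, 206, 206, 206, 207, 207, 207, 205, 204, 209, 213, 212, 210, 212, 209, 210, 212, 209, 207, 193, 170, 134, 111, 117, 134, 151, 163, 170, 170, 167, 167, 168, 168, 168, 170, 170, 173, 192, 221, 233]
[61, 65, 63, 63, 66, 79, 108, 135, 155, 167, 166, 157, 151, 161, 187, 204, 209, 209, 209, 210, 211, 211, 211, 205, 202, 206, 206, 206, 207, 207, 206, 207, 208, 206, 206, 207, 206, 198, 195, 203, 209, 214, 212, 213, 212, 214, 214, 214, 210, 203, 186, 146, 94, 68, 67, 67, 81, 108, 131, 151, 165, 175, 188, 204, 212, 212, 212, 211, 195, 174]
9.2167
[-0.48048865  3.09645787 -0.00401105]
tcp [ 0.6229 -0.0138  0.1728] yaw_y 107.64 tilt 0.49 trans [2.814 9.758 1.262] ang z -0.01
tcp [ 0.6229 -0.0138  0.1728] yaw_y 107.64 tilt 0.49 trans [2.83  9.766 3.437] ang z -0.01
```

servo_tool([
  {"translation":[2.75,9.72,0],"angular":[0,0,0],"jaw":50},
  {"translation":[2.75,9.72,0],"angular":[0,0,0],"jaw":50},
  {"translation":[2.75,9.72,0],"angular":[0,0,0],"jaw":50},
  {"translation":[2.75,9.72,0],"angular":[0,0,0],"jaw":50},
  {"translation":[2.75,9.72,0],"angular":[0,0,0],"jaw":50},
  {"translation":[2.75,9.72,0],"angular":[0,0,0],"jaw":50},
  {"translation":[2.75,9.72,0],"angular":[0,0,0],"jaw":50},
  {"translation":[2.75,9.72,0],"angular":[0,0,0],"jaw":50},
  {"translation":[2.75,9.72,0],"angular":[0,0,0],"jaw":50},
  {"translation":[2.75,9.72,0],"angular":[0,0,0],"jaw":50},
  {"translation":[2.75,9.72,0],"angular":[0,0,0],"jaw":50},
  {"translation":[2.75,9.72,0],"angular":[0,0,0],"jaw":50},
  {"translation":[2.75,9.72,0],"angular":[0,0,0],"jaw":50},
  {"translation":[2.75,9.72,0],"angular":[0,0,0],"jaw":50},
  {"translation":[2.75,9.72,0],"angular":[0,0,0],"jaw":50},
])

```text
time_s: 10.47
ee_pos: [0.3979, 0.3229, 0.1679]
ee_rot: [0.479, -3.105, 0.0]
force: [0.2, 0.2, 0.0]
finger_gap: 0.0501
grip_force: 0.0
```

Run:
```python
from h import *
n='wrist'; C=cal(n); im=viewer.snapshot(n); cv2.imwrite('pics/w5.png',im[:,:,::-1])
for r in viewer.place_of(n,'spare_0')[:3]: print(np.round(r['point']),round(r['confidence'],2),atz(n,r['point'],0,C).round(4))
print(bright(im,n,(.3978,.324,.048),C,30)); move([.397,.3238,.033],107.7)
```

```text
[317. 216.] 0.97 [0.3966 0.3247 0.    ]
(array([316.72844887, 232.75876236]), (32.918087005615234, 34.692317962646484), array([0.39764672, 0.32423668, 0.048     ]))
tcp [0.3978 0.3231 0.168 ] yaw_y 107.55 tilt 0.01 trans [0.013 0.023 3.375] ang z -0.026
```

servo_tool([
  {"translation":[0.02,0.02,1],"angular":[0,0,0],"jaw":50},
  {"translation":[0.02,0.02,2],"angular":[0,0,0],"jaw":50},
  {"translation":[0.02,0.02,2.9],"angular":[0,0,0],"jaw":50},
  {"translation":[0.02,0.02,3.38],"angular":[0,0,0],"jaw":50},
  {"translation":[0.02,0.02,3.38],"angular":[0,0,0],"jaw":50},
  {"translation":[0.02,0.02,3.38],"angular":[0,0,0],"jaw":20},
  {"translation":[0.02,0.02,3.38],"angular":[0,0,0],"jaw":20},
  {"translation":[0.02,0.02,3.38],"angular":[0,0,0],"jaw":20},
  {"translation":[0.02,0.02,3.38],"angular":[0,0,0],"jaw":20},
  {"translation":[0.02,0.02,3.38],"angular":[0,0,0],"jaw":20},
  {"translation":[0.02,0.02,3.38],"angular":[0,0,0],"jaw":20},
])

```text
time_s: 11.48
ee_pos: [0.3975, 0.325, 0.0344]
ee_rot: [-0.481, 3.102, 0.001]
force: [0.0, -1.2, 7.8]
finger_gap: 0.024
grip_force: 40.0
```

Run:
```python
from h import *
print(ctrl.state()['finger_gap'],ctrl.state()['grip_force'],ctrl.state()['force'])
move([.5831,-.0241,.18],107.7)
```

```text
0.02400989953622849 39.9875795468688 [ 0.02315437 -1.22672576  7.7969263 ]
tcp [0.3975 0.325  0.0344] yaw_y 107.64 tilt 0.18 trans [-1.788 -9.722 -3.64 ] ang z -0.01
```

servo_tool([
  {"translation":[0,0,-1],"angular":[0,0,0],"jaw":20},
  {"translation":[0,0,-2],"angular":[0,0,0],"jaw":20},
  {"translation":[0,0,-3],"angular":[0,0,0],"jaw":20},
  {"translation":[-1.83,-9.73,-3.64],"angular":[0,0,0],"jaw":20},
  {"translation":[-1.83,-9.73,-3.64],"angular":[0,0,0],"jaw":20},
  {"translation":[-1.83,-9.73,-3.64],"angular":[0,0,0],"jaw":20},
  {"translation":[-1.83,-9.73,-3.64],"angular":[0,0,0],"jaw":20},
  {"translation":[-1.83,-9.73,-3.64],"angular":[0,0,0],"jaw":20},
  {"translation":[-1.83,-9.73,-3.64],"angular":[0,0,0],"jaw":20},
  {"translation":[-1.83,-9.73,-3.64],"angular":[0,0,0],"jaw":20},
  {"translation":[-1.83,-9.73,-3.64],"angular":[0,0,0],"jaw":20},
  {"translation":[-1.83,-9.73,-3.64],"angular":[0,0,0],"jaw":20},
  {"translation":[-1.83,-9.73,-3.64],"angular":[0,0,0],"jaw":20},
  {"translation":[-1.83,-9.73,-3.64],"angular":[0,0,0],"jaw":20},
  {"translation":[-1.83,-9.73,-3.64],"angular":[0,0,0],"jaw":20},
  {"translation":[-1.83,-9.73,-3.64],"angular":[0,0,0],"jaw":20},
  {"translation":[-1.83,-9.73,-3.64],"angular":[0,0,0],"jaw":20},
  {"translation":[-1.83,-9.73,-3.64],"angular":[0,0,0],"jaw":20},
])

```text
time_s: 12.98
ee_pos: [0.5835, -0.0232, 0.1787]
ee_rot: [0.484, -3.104, -0.0]
force: [0.2, -0.4, -0.8]
finger_gap: 0.0239
grip_force: 39.8
```

Run:
```python
from h import *
n='wrist'; C=cal(n); im=viewer.snapshot(n); cv2.imwrite('pics/w6.png',im[:,:,::-1]); g=cv2.cvtColor(im,cv2.COLOR_RGB2GRAY).astype(int)
p,R=pose(); z=p[2]+.014
q=proj(n,p+[0,0,.014],C); print('proj tcp top',q)
c=int(q[0]); 
for dc in (-14,14): print(c+dc,g[285:365,c+dc].tolist())
print(g[int(q[1]),270:365].tolist())
# slot plate recheck
print('plate pred',proj(n,np.array([.5469,-.0357,.078]),C)); r=int(proj(n,np.array([.5469,-.0357,.078]),C)[1]); print(g[r,270:360].tolist()); 
move([.5831,-.0241,.18],107.7)
```

```text
proj tcp top [314.28087393 329.25586842]
300 [52, 54, 52, 54, 53, 52, 53, 52, 50, 53, 52, 50, 49, 52, 52, 49, 50, 60, 81, 114, 147, 163, 168, 169, 176, 183, 194, 206, 209, 214, 212, 214, 212, 212, 210, 214, 212, 213, 213, 215, 211, 210, 210, 211, 213, 212, 213, 211, 210, 210, 208, 212, 211, 209, 211, 211, 210, 211, 212, 213, 209, 209, 207, 203, 187, 158, 125, 111, 109, 110, 108, 109, 111, 106, 108, 110, 110, 107, 106, 108]
328 [52, 55, 55, 55, 53, 54, 54, 51, 57, 55, 53, 55, 50, 52, 54, 52, 62, 79, 115, 149, 169, 172, 174, 186, 201, 210, 213, 212, 212, 211, 210, 213, 214, 212, 212, 211, 208, 209, 210, 213, 212, 213, 206, 201, 198, 202, 205, 207, 206, 204, 205, 209, 211, 211, 212, 209, 208, 210, 208, 205, 208, 211, 214, 211, 208, 194, 162, 123, 110, 108, 107, 107, 110, 109, 108, 106, 109, 111, 110, 108]
[92, 91, 92, 90, 89, 93, 82, 67, 50, 46, 46, 47, 47, 43, 51, 95, 149, 178, 195, 207, 210, 208, 211, 209, 213, 212, 212, 210, 213, 213, 213, 213, 211, 201, 174, 163, 176, 196, 205, 205, 206, 207, 207, 206, 205, 202, 205, 204, 203, 203, 204, 206, 206, 209, 205, 196, 178, 180, 198, 207, 206, 209, 208, 206, 209, 209, 209, 209, 210, 209, 212, 210, 207, 202, 168, 117, 73, 48, 50, 48, 49, 46, 53, 62, 80, 87, 94, 94, 92, 93, 94, 91, 90, 94, 93]
plate pred [313.53463401 185.34338286]
[70, 74, 88, 139, 196, 229, 233, 234, 228, 204, 175, 168, 168, 170, 169, 170, 175, 188, 203, 209, 211, 213, 213, 213, 213, 210, 209, 207, 205, 207, 209, 207, 205, 207, 206, 195, 180, 173, 170, 171, 170, 170, 172, 171, 173, 173, 171, 174, 171, 171, 173, 172, 177, 190, 201, 208, 212, 214, 214, 213, 214, 212, 211, 208, 206, 207, 209, 208, 206, 205, 205, 196, 185, 172, 169, 172, 169, 170, 171, 181, 209, 231, 236, 237, 230, 186, 117, 76, 71, 70]
tcp [ 0.5835 -0.0233  0.1787] yaw_y 107.72 tilt 0.01 trans [ 0.017 -0.017 -0.033] ang z 0.004
```

servo_tool([
  {"translation":[0,0,0.8],"angular":[0,0,0],"jaw":20},
  {"translation":[0,0,1.5],"angular":[0,0,0],"jaw":20},
  {"translation":[0,0,1.85],"angular":[0,0,0],"jaw":20},
  {"translation":[0,0,1.85],"angular":[0,0,0],"jaw":20},
  {"translation":[0,0,2.0],"angular":[0,0,0],"jaw":20},
  {"translation":[0,0,2.15],"angular":[0,0,0],"jaw":20},
  {"translation":[0,0,2.3],"angular":[0,0,0],"jaw":20},
  {"translation":[0,0,2.3],"angular":[0,0,0],"jaw":20},
])

```text
time_s: 13.7
ee_pos: [0.5837, -0.0242, 0.086]
ee_rot: [0.482, -3.104, -0.0]
force: [0.1, -0.4, -1.8]
finger_gap: 0.0239
grip_force: 39.9
```

servo_tool([
  {"translation":[0,0,0.15],"angular":[0,0,0],"jaw":20},
  {"translation":[0,0,0.3],"angular":[0,0,0],"jaw":20},
  {"translation":[0,0,0.46],"angular":[0,0,0],"jaw":20},
  {"translation":[0,0,0.46],"angular":[0,0,0],"jaw":20},
  {"translation":[0,0,0.46],"angular":[0,0,0],"jaw":20},
])

```text
time_s: 14.12
ee_pos: [0.584, -0.0244, 0.0677]
ee_rot: [0.481, -3.104, -0.0]
force: [-1.5, -0.3, -0.9]
finger_gap: 0.0238
grip_force: 39.8
```

servo_tool([
  {"translation":[0,0,0],"angular":[0,0,0],"jaw":45},
  {"translation":[0,0,0],"angular":[0,0,0],"jaw":45},
  {"translation":[0,0,0],"angular":[0,0,0],"jaw":45},
  {"translation":[0,0,0],"angular":[0,0,0],"jaw":45},
  {"translation":[0,0,-0.6],"angular":[0,0,0],"jaw":45},
  {"translation":[0,0,-1.5],"angular":[0,0,0],"jaw":45},
  {"translation":[0,0,-2.5],"angular":[0,0,0],"jaw":45},
  {"translation":[0,0,-3.3],"angular":[0,0,0],"jaw":45},
  {"translation":[0,0,-3.3],"angular":[0,0,0],"jaw":45},
  {"translation":[0,0,-3.3],"angular":[0,0,0],"jaw":45},
])

```text
time_s: 14.95
ee_pos: [0.5854, -0.0246, 0.2024]
ee_rot: [-0.481, 3.1, -0.002]
force: [-0.6, 0.3, -0.5]
finger_gap: 0.0446
grip_force: 0.0
```

```bash
python3 - <<'E'
from h import *
n='wrist'; C=cal(n); im=viewer.snapshot(n); cv2.imwrite('pics/w7.png',im[:,:,::-1])
o=np.array([.5469,-.0357]); u=np.array([np.cos(np.radians(17.7)),np.sin(np.radians(17.7))])
for d in (-.074,-.038,.038,.074):
    X=np.r_[o+d*u,.08]
    try: print(d,proj(n,X,C).round(1),proj(n,np.r_[X[:2],.088],C).round(1),[np.round(v,1) for v in bright(im,n,X,C,26,60,180)[:2]])
    except Exception as e: print(d,'fail')
# scene camera: cover and wing
for n in ('scene','side','wrist'):
    C=cal(n); 
    if n!='wrist': im=viewer.snapshot(n); cv2.imwrite(f'pics/{n}7.png',im[:,:,::-1])
    for t,z in (('cover',0),('wing',.0545),('slot',.078)):
        print(n,t,[(np.round(r['point']).tolist(),round(r['confidence'],2),np.round(atz(n,r['point'],z,C)[:2],4).tolist()) for r in viewer.place_of(n,t)[:2]])
move([.5,-.30,.25]); print(ctrl.state()['qpos'])
E
python3 -c "
import cv2,numpy as np
a=cv2.imread('pics/w7.png')[0:300,220:420];b=cv2.imread('pics/side7.png')[200:350,280:430];cv2.imwrite('pics/c7.png',np.hstack([cv2.resize(a,(400,600)),cv2.resize(b,(400,400),interpolation=2).copy() if 0 else cv2.copyMakeBorder(cv2.resize(b,(400,400),interpolation=2),0,200,0,0,0)]))"
```

```text
-0.074 [316.6  74.7] [316.6  73.3] [array([317.6,  73.7]), array([32.8, 33.9])]
-0.038 [316.6 124.9] [316.6 125. ] [array([317.7, 123.7]), array([33.2, 33.6])]
0.038 [316.7 228.3] [316.7 231.4] [array([315.8, 229.2]), array([31.3, 31.9])]
0.074 [316.7 272.8] [316.7 277. ] [array([315.6, 273.1]), array([28. , 30.7])]
scene cover [([411.0, 319.0], 0.87, [0.5403, -0.2905])]
scene wing [([413.0, 295.0], 0.52, [0.5463, -0.2814])]
scene slot [([343.0, 230.0], 0.89, [0.5447, -0.0336])]
side cover [([363.0, 328.0], 0.76, [0.5434, -0.2917])]
side wing [([361.0, 311.0], 0.68, [0.5373, -0.2874]), ([242.0, 228.0], 0.55, [0.348, 0.0523])]
side slot [([328.0, 225.0], 0.71, [0.5504, -0.0251])]
wrist cover [([87.0, 98.0], 0.94, [0.5386, -0.2841])]
wrist wing [([60.0, 98.0], 0.84, [0.538, -0.2775]), ([320.0, 251.0], 0.59, [0.6045, -0.0132])]
wrist slot [([315.0, 176.0], 0.82, [0.5433, -0.0369])]
tcp [ 0.5839 -0.0243  0.1999] yaw_y 107.64 tilt 0.02 trans [ 4.086 -5.932 -1.253] ang z None
[-1.66751953e-01  4.21734626e-01 -4.42214460e-02  1.10519479e+00
 -1.66332987e-06 -4.74590225e-01]
```

View pics/c7.png

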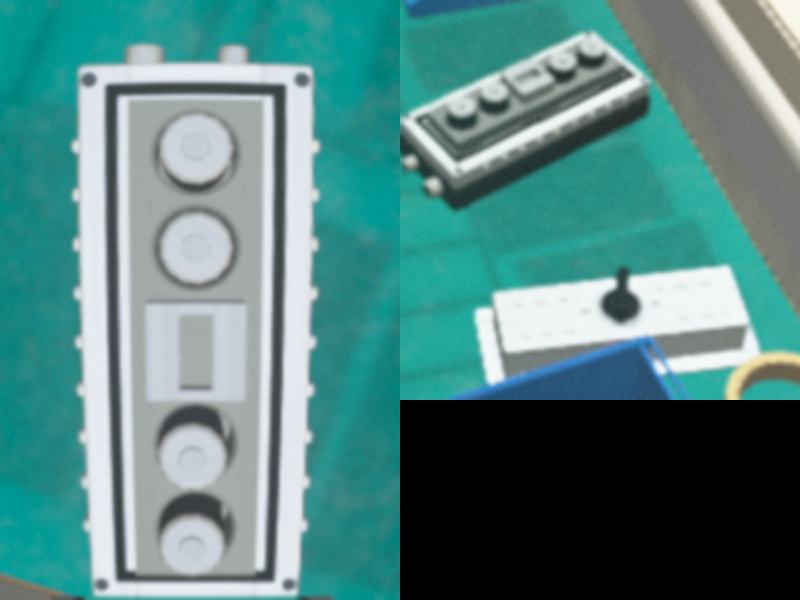

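Picture: all four wells now hold cells. The tops of the two new ones (193,455 and 193,543 in the left half) match the size expected of seated cells. In the right half the wing stands across the cover's length. Next I look at the cover from above.

servo_tool([
  {"translation":[1.5,-6,-1.25],"angular":[0,0,0],"jaw":45},
  {"translation":[1.5,-6,-1.25],"angular":[0,0,0],"jaw":45},
  {"translation":[1.5,-6,-1.25],"angular":[0,0,0],"jaw":45},
  {"translation":[1.5,-6,-1.25],"angular":[0,0,0],"jaw":45},
  {"translation":[1.5,-6,-1.25],"angular":[0,0,0],"jaw":45},
  {"translation":[1.5,-6,-1.25],"angular":[0,0,0],"jaw":45},
  {"translation":[1.5,-6,-1.25],"angular":[0,0,0],"jaw":45},
  {"translation":[1.5,-6,-1.25],"angular":[0,0,0],"jaw":45},
  {"translation":[1.5,-6,-1.25],"angular":[0,0,0],"jaw":45},
  {"translation":[1.5,-6,-1.25],"angular":[0,0,0],"jaw":45},
  {"translation":[1.5,-6,-1.25],"angular":[0,0,0],"jaw":45},
])

```text
time_s: 16.47
ee_pos: [0.5995, -0.2697, 0.25]
ee_rot: [0.484, -3.104, -0.001]
force: [-0.3, -0.8, 0.0]
finger_gap: 0.0451
grip_force: 0.0
```

Run:
```python
from h import *
n='wrist'; C=cal(n); im=viewer.snapshot(n); cv2.imwrite('pics/w8.png',im[:,:,::-1])
for t,z in (('cover',0),('wing',.0545)):
    print(n,t,[(np.round(r['point']).tolist(),round(r['confidence'],2),np.round(atz(n,r['point'],z,C)[:2],4).tolist()) for r in viewer.place_of(n,t)[:2]], [np.round(r['extent']) for r in viewer.find_in(n,t)[:1]])
move([.54,-.285,.25]); print(ctrl.state()['qpos'])
```

```text
wrist cover [([316.0, 138.0], 0.57, [0.5384, -0.2873])] [array([236.,  30., 404., 251.])]
wrist wing [([319.0, 144.0], 0.97, [0.5409, -0.2844])] [array([300., 127., 336., 164.])]
tcp [ 0.5996 -0.2706  0.2502] yaw_y 107.69 tilt 0.0 trans [1.529 0.109 0.006] ang z None
[-5.34930030e-01  5.48150410e-01  2.93117769e-01  1.31569792e+00
  2.54570815e-06 -8.43692990e-01]
```

View pics/w8.png

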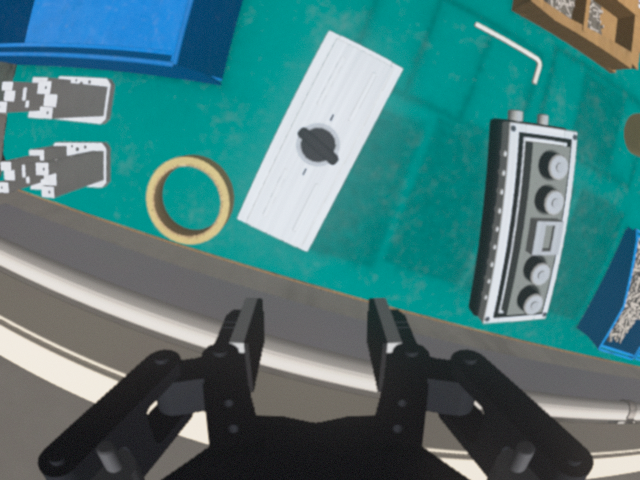

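Picture: the cover's middle is at (318,145), with its marks at (332,117) and (305,172). The wing runs from (299,132) to (337,158), roughly across. The tape is at (189,200) and the tester on the right. I'll compute both axes.

Run:
```python
from h import *
n='wrist'; C=cal(n); im=cv2.imread('pics/w8.png'); g=cv2.cvtColor(im,cv2.COLOR_BGR2GRAY); hsv=cv2.cvtColor(im,cv2.COLOR_BGR2HSV)
def ang(a,b): d=b-a; return np.degrees(np.arctan2(d[1],d[0])).round(2)
# white cover region: longest min-area-rect
m=((hsv[:,:,1]<40)&(hsv[:,:,2]>150)).astype(np.uint8); m[:,:220]=0; m[:,420:]=0; m[260:]=0
_,l,st,_=cv2.connectedComponentsWithStats(m); i=1+np.argmax(st[1:,4]); c,_=cv2.findContours((l==i).astype(np.uint8),0,2)
h=cv2.convexHull(max(c,key=cv2.contourArea)); ap=cv2.approxPolyDP(h,6,True)[:,0]; print('hull corners',ap.tolist())
for a in ap: print(a,'z0',atz(n,a,0.002,C)[:2].round(4),'z39',atz(n,a,.039,C)[:2].round(4))
# marks
k=((g<130)&(l!=i)).astype(np.uint8); k[:100]=0;k[190:]=0;k[:,:290]=0;k[:,350:]=0
_,l2,s2,c2=cv2.connectedComponentsWithStats(k)
for j in range(1,len(s2)): print(s2[j],c2[j],atz(n,c2[j],.039,C)[:2].round(4))
# wing: very dark
w=g[115:175,290:348]; print(w.min()); 
for y in range(0,60,2): print(''.join('#' if v<35 else '+' if v<50 else '-' if v<80 else '.' if v<130 else ' ' for v in w[y]))
```

```text
hull corners [[330, 31], [402, 69], [305, 250], [238, 216]]
[330  31] z0 [ 0.4247 -0.3101] z39 [ 0.434  -0.3086]
[402  69] z0 [ 0.4384 -0.2265] z39 [ 0.4464 -0.233 ]
[305 250] z0 [ 0.6598 -0.2631] z39 [ 0.6468 -0.2661]
[238 216] z0 [ 0.6444 -0.3453] z39 [ 0.6329 -0.3405]
[290 100   1   1   1] [290. 100.] [ 0.5096 -0.3237]
[ 298  128   40   36 1047] [317.78796562 144.78223496] [ 0.5426 -0.2859]
[341 174   9  16  78] [346.42307692 183.84615385] [ 0.5701 -0.2481]
69
                                                          
                                                          
                                                          
                                                          
                                                          
                                                          
                                                          
           .----..    ............                        
         .---------.--.--...-----.....                    
        .-------------------.--...----..                  
         .--.------.------...-...--...-...                
          ..------..---------.----..------.               
            .--------.--.------...-..-----..              
            .-------..-.----------...--...-..             
           ...---------.-.--.-------...-.--..             
           ....-.-------.----..-------.......             
           ..--..-.-------.------.------.-...             
            .--..--..-----------.----------.              
            ...---....-.--------.-..-------.              
             ...-......--------------.-----..             
               .....--...-...----------.-----..           
                 ....-......-.-----------.----..          
                    ..................-.-.-----.          
                          .....       .------..           
                                        .....
```

Run:
```python
from h import *
n='wrist'; C=cal(n)
f=lambda a,b,z:(atz(n,a,z,C),atz(n,b,z,C))
for a,b,z in [((300.5,132.5),(335.5,158.5),.065),((300.5,132.5),(335.5,158.5),.05),((332,117),(305,172),.039)]:
    A,B=f(a,b,z); d=B-A; print(A[:2].round(4),B[:2].round(4),'mid',((A+B)/2)[:2].round(4),np.linalg.norm(d).round(4),np.degrees(np.arctan2(d[1],d[0])).round(1))
print(proj(n,np.array([.5418,-.2862,.0545]),C),proj(n,np.array([.5418,-.2862,.0655]),C)); print(C[1]); move([.5418,-.2862,.12])
```

```text
[ 0.5353 -0.3042] [ 0.548 -0.268] mid [ 0.5417 -0.2861] 0.0384 70.8
[ 0.5359 -0.3047] [ 0.5491 -0.2667] mid [ 0.5425 -0.2857] 0.0401 70.8
[ 0.5132 -0.2813] [ 0.5713 -0.2896] mid [ 0.5423 -0.2854] 0.0586 -8.1
[317.8514252  144.85434868] [317.94018933 145.60667808]
[[-3.03666278e-01  9.52778459e-01  6.11616418e-06  4.39621154e-01]
 [-9.04230135e-01 -2.88191100e-01 -3.15140846e-01  5.11921758e-01]
 [-3.00257647e-01 -9.57031780e-02  9.49044913e-01 -2.44497876e-01]
 [ 0.00000000e+00  0.00000000e+00  0.00000000e+00  1.00000000e+00]]
tcp [ 0.5996 -0.2706  0.2502] yaw_y 107.69 tilt 0.0 trans [1.496 0.067 3.256] ang z None
```

servo_tool([
  {"translation":[1.5,0.07,0.5],"angular":[0,0,-1.1],"jaw":45},
  {"translation":[1.5,0.07,1],"angular":[0,0,-2.2],"jaw":45},
  {"translation":[1.5,0.07,1.5],"angular":[0,0,-3.3],"jaw":45},
  {"translation":[1.5,0.07,2],"angular":[0,0,-4.4],"jaw":45},
  {"translation":[1.5,0.07,2.5],"angular":[0,0,-5.5],"jaw":45},
  {"translation":[1.5,0.07,3],"angular":[0,0,-6.6],"jaw":45},
  {"translation":[1.5,0.07,3.25],"angular":[0,0,-7.7],"jaw":45},
  {"translation":[1.5,0.07,3.25],"angular":[0,0,-8.85],"jaw":45},
  {"translation":[1.5,0.07,3.25],"angular":[0,0,-8.85],"jaw":45},
  {"translation":[1.5,0.07,3.25],"angular":[0,0,-8.85],"jaw":45},
  {"translation":[1.5,0.07,3.25],"angular":[0,0,-8.85],"jaw":45},
])

```text
time_s: 17.63
ee_pos: [0.5418, -0.2869, 0.1207]
ee_rot: [-1.814, 2.565, -0.002]
force: [0.2, -1.0, 0.3]
finger_gap: 0.045
grip_force: 0.0
```

Run:
```python
from h import *
n='wrist'; C=cal(n); im=viewer.snapshot(n); cv2.imwrite('pics/w9.png',im[:,:,::-1]); g=cv2.cvtColor(im,cv2.COLOR_RGB2GRAY)
print('wing',[(np.round(r['point']).tolist(),round(r['confidence'],2),np.round(atz(n,r['point'],.0545,C)[:2],4).tolist()) for r in viewer.place_of(n,'wing')[:2]])
q=proj(n,np.array([.5418,-.2862,.0655]),C); print(q); x,y=q.astype(int); w=g[y-50:y+50:3,x-50:x+50:2]
for r in w: print(''.join('#' if v<45 else '+' if v<70 else '-' if v<95 else '.' if v<130 else ' ' for v in r))
move([.5418,-.2862,.048],160.8); print(ctrl.state()['time_s'])
```

```text
wing [([317.0, 263.0], 0.62, [0.5419, -0.2842])]
[316.25075493 266.51722516]
                                                  
                                                  
                                                  
                       .+++++-.                   
                       -++++++-                   
                     .-++++++++                   
                  .++-++++++++++-                 
                .---+-++++++++++-+-               
               -+-+--++++++-++++++--              
              .-+-+--+++++++++++++++-             
              --+---+++++++++++++++++-        .   
             .---++-+++++++++++++++++-            
             -+-+++-++++++++++++-+++++            
             --+++-++++++++++++++++++-.           
             .-+++-+++++++++++++++++++            
  ...         -+++-++++++++++++++++++.            
              .-+++-+++++++++++++++++             
               .++++++++++++++++++++.             
                .+++++++++++++++++-               
                  .-++++++++++++-.                
                    .++++++++-.                   
                     -+++++++                     
                     -+++++++                     
                     +++++++-                     
                     +++++++.                  ...
                     +++++++.          ......-.---
                     +++++++-  ....---.-----------
                    .+++++++-.--------------------
             ....-...--------.--------------------
   .........-.--------..--.---..------------------
...--------.-----------.-------------------.------
------------------------.-------------------------
..-----------------------------.------------------
------------------------------...-.--.------------
tcp [ 0.5418 -0.2869  0.1207] yaw_y 160.6 tilt 0.06 trans [-0.017  0.008  1.817] ang z -0.034
17.7333
```

servo_tool([
  {"translation":[0,0,0.8],"angular":[0,0,0],"jaw":45},
  {"translation":[0,0,1.4],"angular":[0,0,0],"jaw":45},
  {"translation":[0,0,1.82],"angular":[0,0,0],"jaw":45},
  {"translation":[0,0,1.82],"angular":[0,0,0],"jaw":20},
  {"translation":[0,0,1.82],"angular":[0,0,0],"jaw":5},
  {"translation":[0,0,1.82],"angular":[0,0,0],"jaw":5},
  {"translation":[0,0,1.82],"angular":[0,0,0],"jaw":5},
  {"translation":[0,0,1.82],"angular":[0,0,0],"jaw":5},
  {"translation":[0,0,1.82],"angular":[0,0,0],"jaw":5},
  {"translation":[0,0,1.82],"angular":[0,0,0],"jaw":5},
  {"translation":[0,0,1.82],"angular":[0,0,0],"jaw":5},
], force=70)

```text
time_s: 18.65
ee_pos: [0.5423, -0.2873, 0.0487]
ee_rot: [-1.818, 2.561, -0.003]
force: [-1.2, 1.2, 6.7]
finger_gap: 0.0079
grip_force: 72.2
```

Run:
```python
from h import *
s=ctrl.state(); print(s['force'],s['ft_torque'],s['finger_gap'],s['grip_force'],s['time_s']); move([.5418,-.2862,.048],80.8)
```

```text
[-1.15291042  1.2011604   6.72489967] [ 0.10850357  0.16589114 -0.0277333 ] 0.00792208907204095 72.19926238059998 18.65
tcp [ 0.5423 -0.2873  0.0487] yaw_y 160.74 tilt 0.13 trans [-0.022  0.021  0.017] ang z 13.323
```

servo_tool([
  {"translation":[0,0,0],"angular":[0,0,1],"jaw":5},
  {"translation":[0,0,0],"angular":[0,0,2],"jaw":5},
  {"translation":[0,0,0],"angular":[0,0,3],"jaw":5},
  {"translation":[0,0,0],"angular":[0,0,4],"jaw":5},
  {"translation":[0,0,0],"angular":[0,0,5],"jaw":5},
  {"translation":[0,0,0],"angular":[0,0,6],"jaw":5},
  {"translation":[0,0,0],"angular":[0,0,7],"jaw":5},
  {"translation":[0,0,0],"angular":[0,0,8],"jaw":5},
  {"translation":[0,0,0],"angular":[0,0,9],"jaw":5},
  {"translation":[0,0,0],"angular":[0,0,10],"jaw":5},
  {"translation":[0,0,0],"angular":[0,0,11],"jaw":5},
  {"translation":[0,0,0],"angular":[0,0,12],"jaw":5},
  {"translation":[0,0,0],"angular":[0,0,13],"jaw":5},
  {"translation":[0,0,0],"angular":[0,0,13.3],"jaw":5},
  {"translation":[0,0,0],"angular":[0,0,13.3],"jaw":5},
  {"translation":[0,0,0],"angular":[0,0,13.3],"jaw":5},
])

```text
time_s: 19.98
ee_pos: [0.5416, -0.2862, 0.0486]
ee_rot: [0.248, 3.131, 0.001]
force: [-3.7, 4.2, 10.7]
finger_gap: 0.0083
grip_force: 72.9
```

Run:
```python
from h import *
n='wrist'; C=cal(n); im=viewer.snapshot(n); cv2.imwrite('pics/w10.png',im[:,:,::-1])
viewer.snapshot('side'); s=ctrl.state(); print(s['force'],s['ft_torque'],s['finger_gap'],s['time_s']); move([.5418,-.2862,.048],80.8)
n='scene'; im=viewer.snapshot(n); cv2.imwrite('pics/scene10.png',im[:,:,::-1])
```

```text
[-2.5942129   3.4907015  11.07657783] [ 0.96021948  0.74136175 -0.02652371] 0.008264337547649847 20.0833
tcp [ 0.5416 -0.2863  0.0487] yaw_y 80.95 tilt 0.05 trans [-0.005  0.002  0.017] ang z 0.026
```

View pics/w10.png

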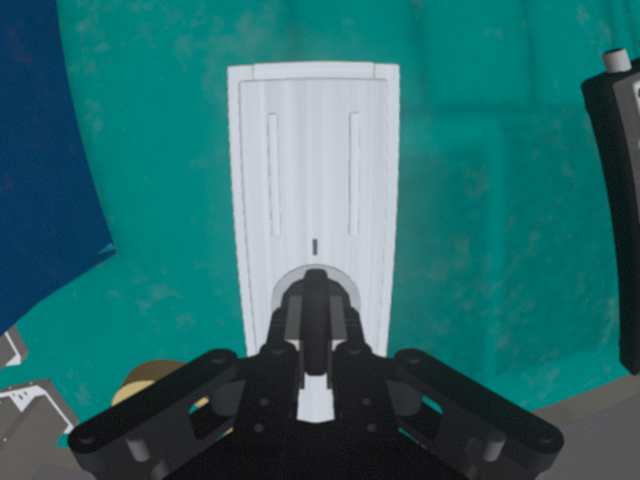

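Picture: the wing is upright in the image and in line with the mark at (314,247); the cover's end edge runs from (229,67) to (399,67). I'll compute the remaining misalignment and the cover's pose in the tool frame.

Run:
```python
from h import *
n='wrist'; C=cal(n); im=cv2.imread('pics/w10.png'); g=cv2.cvtColor(im,cv2.COLOR_BGR2GRAY); p,R=pose()
T=lambda q,z: R.inv().apply(atz(n,q,z,C)-p)*1000
b=(g[236:258,305:324]<120); ys,xs=np.nonzero(b); print('mark px',xs.mean()+305,ys.mean()+236,'tool mm',T((xs.mean()+305,ys.mean()+236),.039).round(1))
hsv=cv2.cvtColor(im,cv2.COLOR_BGR2HSV); m=(hsv[:,:,1]<60)
P=[]
for r in range(90,260,10):
    i=np.where(m[r,200:420])[0]+200; A,B=T((i.min(),r),.002),T((i.max(),r),.002); P.append([(A[0]+B[0])/2,(A[1]+B[1])/2,B[1]-A[1]])
P=np.array(P); print(P.round(1)[::4]); f=np.polyfit(P[:,0],P[:,1],1); print('axis tilt deg (tool y per x)',np.degrees(np.arctan(f[0])),'y at x=0',f[1])
for c in (250,315,380):
    i=np.where(m[40:110,c])[0]+40; print('end edge',T((c,i.min()),.002).round(1))
print(p,R.as_matrix().round(3).tolist())
```

```text
mark px 314.5 246.5 tool mm [27.5  0.1  9.6]
[[98.4 -0.4 86.7]
 [77.6 -0.4 86.4]
 [56.7  0.1 86.8]
 [35.2  0.1 86.9]
 [12.6  0.4 87. ]]
axis tilt deg (tool y per x) -0.614019447585919 y at x=0 0.5672447648363842
end edge [111.5 -32.3  46.6]
end edge [112.1   0.4  46.6]
end edge [112.   33.1  46.6]
[ 0.54157913 -0.28624093  0.04866216] [[-0.988, 0.157, 0.001], [0.157, 0.988, 0.0], [-0.001, 0.001, -1.0]]
```

servo_tool([
  {"translation":[0,0,-0.5],"angular":[0,0,0],"jaw":5},
  {"translation":[0,0,-1.2],"angular":[0,0,0],"jaw":5},
  {"translation":[0,0,-2],"angular":[0,0,0],"jaw":5},
  {"translation":[0,0,-2.9],"angular":[0,0,0],"jaw":5},
  {"translation":[0,0,-2.9],"angular":[0,0,0],"jaw":5},
  {"translation":[0.1,0.6,-2.9],"angular":[0,0,-0.4],"jaw":5},
  {"translation":[0.2,1.4,-2.9],"angular":[0,0,-0.9],"jaw":5},
  {"translation":[0.3,2.2,-2.9],"angular":[0,0,-1.5],"jaw":5},
  {"translation":[0.42,3,-2.9],"angular":[0,0,-2.1],"jaw":5},
  {"translation":[0.54,3.8,-2.9],"angular":[0,0,-2.7],"jaw":5},
  {"translation":[0.65,4.6,-2.9],"angular":[0,0,-3.3],"jaw":5},
  {"translation":[0.76,5.4,-2.9],"angular":[0,0,-3.9],"jaw":5},
  {"translation":[0.83,5.9,-2.9],"angular":[0,0,-4.2],"jaw":5},
  {"translation":[0.87,6.19,-2.9],"angular":[0,0,-4.36],"jaw":5},
  {"translation":[0.87,6.19,-2.9],"angular":[0,0,-4.36],"jaw":5},
  {"translation":[0.87,6.19,-2.9],"angular":[0,0,-4.36],"jaw":5},
  {"translation":[0.87,6.19,-2.9],"angular":[0,0,-4.36],"jaw":5},
], force=90)

```text
time_s: 21.55
ee_pos: [0.5461, -0.0377, 0.1632]
ee_rot: [0.465, -3.107, 0.001]
force: [0.5, -0.3, -2.9]
finger_gap: 0.0079
grip_force: 88.6
```

Run:
```python
from h import *
n='wrist'; C=cal(n); im=viewer.snapshot(n)[:,:,::-1].copy(); cv2.imwrite('pics/w11.png',im); p,R=pose(); g=cv2.cvtColor(im,cv2.COLOR_BGR2GRAY)
T=lambda q,z: R.inv().apply(atz(n,q,z,C)-p)*1000
ys,xs=np.nonzero(g[236:258,305:324]<120); print('mark tool',T((xs.mean()+305,ys.mean()+236),p[2]-.0095).round(1))
s=ctrl.state(); print(s['force'],s['ft_torque'],s['finger_gap'],s['time_s']); move([.546,-.0362,.105],107.1)
```

```text
mark tool [27.3  0.1  9.5]
[ 0.73870221  0.72203401 -2.49748669] [-0.04186309 -0.00049754  0.00422541] 0.007550724960098014 21.6
tcp [ 0.5462 -0.0379  0.1632] yaw_y 107.0 tilt 0.02 trans [-0.009  0.043  1.455] ang z -0.017
```

View pics/w11.png

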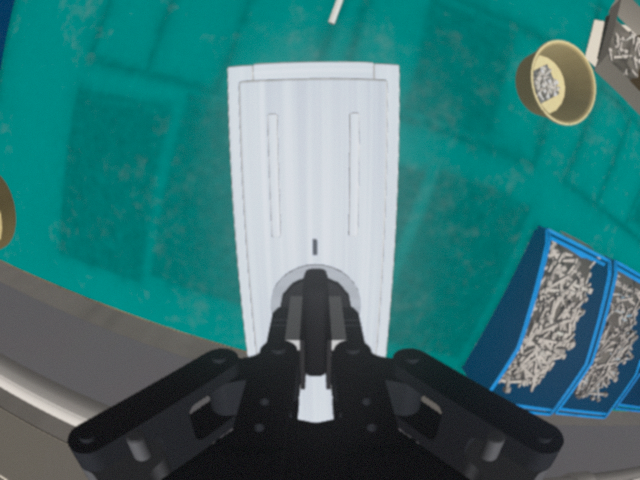

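Picture: the cover hangs level in the grip and unmoved in it (mark still at (314,247)), hiding the tester. Lowering it stepwise.

servo_tool([
  {"translation":[-0.01,0.04,0],"angular":[0,0,0],"jaw":5},
  {"translation":[-0.01,0.04,0.3],"angular":[0,0,0],"jaw":5},
  {"translation":[-0.01,0.04,0.6],"angular":[0,0,0],"jaw":5},
  {"translation":[-0.01,0.04,0.9],"angular":[0,0,0],"jaw":5},
  {"translation":[-0.01,0.04,1.1],"angular":[0,0,0],"jaw":5},
  {"translation":[-0.01,0.04,1.25],"angular":[0,0,0],"jaw":5},
  {"translation":[-0.01,0.04,1.25],"angular":[0,0,0],"jaw":5},
])

```text
time_s: 22.18
ee_pos: [0.5453, -0.0354, 0.1122]
ee_rot: [0.466, -3.105, -0.001]
force: [0.1, 0.4, -3.0]
finger_gap: 0.0077
grip_force: 88.5
```

Run:
```python
from h import *
s=ctrl.state(); print(s['force'],s['ft_torque'],s['finger_gap']); move([.546,-.0362,.0987],107.1)
```

```text
[ 0.09309625  0.41616565 -3.02806767] [-0.01796037  0.02378421  0.03323607] 0.007693800323675977
tcp [ 0.5453 -0.0354  0.1122] yaw_y 107.05 tilt 0.11 trans [-0.012 -0.025  0.337] ang z -0.008
```

servo_tool([
  {"translation":[-0.01,-0.02,0.05],"angular":[0,0,0],"jaw":5},
  {"translation":[-0.01,-0.02,0.1],"angular":[0,0,0],"jaw":5},
  {"translation":[-0.01,-0.02,0.15],"angular":[0,0,0],"jaw":5},
  {"translation":[-0.01,-0.02,0.18],"angular":[0,0,0],"jaw":5},
  {"translation":[-0.01,-0.02,0.18],"angular":[0,0,0],"jaw":5},
])

```text
time_s: 22.6
ee_pos: [0.5466, -0.0357, 0.1061]
ee_rot: [0.467, -3.107, -0.0]
force: [0.3, -0.5, -3.3]
finger_gap: 0.0077
grip_force: 88.5
```

servo_tool([
  {"translation":[0,0,0.05],"angular":[0,0,0],"jaw":5},
  {"translation":[0,0,0.1],"angular":[0,0,0],"jaw":5},
  {"translation":[0,0,0.15],"angular":[0,0,0],"jaw":5},
  {"translation":[0,0,0.18],"angular":[0,0,0],"jaw":5},
  {"translation":[0,0,0.18],"angular":[0,0,0],"jaw":5},
  {"translation":[0,0,0.18],"angular":[0,0,0],"jaw":5},
  {"translation":[0,0,0.18],"angular":[0,0,0],"jaw":5},
])

```text
time_s: 23.18
ee_pos: [0.5469, -0.0358, 0.0995]
ee_rot: [-0.467, 3.106, -0.0]
force: [-2.8, -0.1, 6.0]
finger_gap: 0.0079
grip_force: 89.8
```

servo_tool([
  {"translation":[0,0,0.02],"angular":[0,0,0],"jaw":5},
  {"translation":[0,0,0.04],"angular":[0,0,0],"jaw":5},
  {"translation":[0,0,0.04],"angular":[0,0,0],"jaw":5},
  {"translation":[0,0,0.04],"angular":[0,0,0],"jaw":5},
  {"translation":[0,0,0.04],"angular":[0,0,0],"jaw":5},
])

```text
time_s: 23.6
ee_pos: [0.547, -0.0358, 0.0987]
ee_rot: [-0.467, 3.105, -0.001]
force: [-5.5, 1.6, 15.2]
finger_gap: 0.0076
grip_force: 91.4
```

servo_tool([
  {"translation":[0.01,0,0.02],"angular":[0,0,0],"jaw":5},
  {"translation":[0.01,0,0.02],"angular":[0,0,0],"jaw":5},
  {"translation":[0.01,0,0.02],"angular":[0,0,0],"jaw":5},
  {"translation":[0.01,0,0.02],"angular":[0,0,0],"jaw":5},
  {"translation":[0.01,0,0.02],"angular":[0,0,0],"jaw":5},
  {"translation":[0.01,0,0.02],"angular":[0,0,0],"jaw":5},
])

```text
time_s: 24.1
ee_pos: [0.547, -0.0358, 0.0987]
ee_rot: [-0.467, 3.104, -0.001]
force: [-6.2, 1.1, 22.0]
finger_gap: 0.0077
grip_force: 92.4
```

Run:
```python
from h import *
s=ctrl.state(); print(s['force'],s['ft_torque'],s['grip_force']); p,R=pose(); n='wrist'; C=cal(n); im=viewer.snapshot(n)[:,:,::-1]; cv2.imwrite('pics/w12.png',im)
g=cv2.cvtColor(im,cv2.COLOR_BGR2GRAY); ys,xs=np.nonzero(g[236:258,305:324]<120); print('mark',xs.mean()+305,ys.mean()+236)
a=viewer.snapshot('scene')[200:300,280:400,::-1]; b=viewer.snapshot('side')[190:290,270:390,::-1]
cv2.imwrite('pics/c12.png',np.hstack([cv2.resize(x,(400,333),interpolation=2) for x in (a,b)])); move(p,107.1)
```

```text
[-6.15401961  1.09980896 22.04441821] [0.46347633 1.42707856 0.02041844] 92.42411613464355
mark 314.5 246.5
tcp [ 0.547  -0.0358  0.0986] yaw_y 107.11 tilt 0.14 trans [ 0. -0. -0.] ang z 0.002
```

View pics/c12.png

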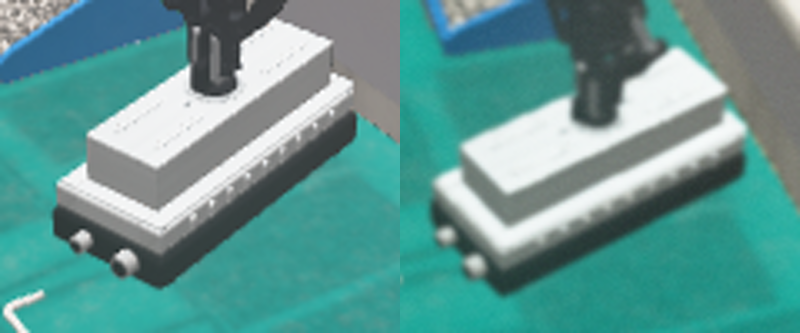

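Picture: the cover sits flush and square on the tester in both views. Height held at 98.7 mm while the push rose from 15 to 22 N, so it is fully home (rim at 50 mm). Handing in.

```bash
python3 -c "
from workcell import ctrl
print(ctrl.hand_in())"
```

```text
the job is handed in; nothing more can be done
None
```

I put both spare cells into the two empty wells, lined up the fastener with the slot and left it unlocked, and handed in with the arm still pressing the cover fully home at about 22 N; I touched none of the bystanders.

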